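# Sort left- and right-hand panel brackets out of a lidded tub

## Robot

A 6-joint arm with a two-finger parallel gripper is mounted at the origin on the work surface. World frame = base frame: x ahead of the robot, y to its left, z up, the work surface at z = 0. Lengths are in m, angles in rad, forces in N, time in s.
With the tool pointing down it reaches from about 0.375 to 0.9 m from the base axis. Payload 3.1 kg.
Tool frame: the origin (TCP) lies where the fingers leave the gripper's body, on its centre line; the fingertips stand 70 mm ahead of it and the grasp point (between the pads) lies 51 mm ahead of it; z points along the fingers, y is the line along which they close (so a half turn about z gives the same grasp; the last joint's range is limited). The gripper opens to 87 mm and grips with 3 to 60 N. Pads are 19 mm wide; open, the fingers measure 117 mm over their backs; the gripper's body (75 mm by 190 mm) begins 51 mm behind the grasp point.
Start: joints at [-1.454, 0.527, 1.433, -0, 1.181, -0.178], TCP at [0.182, -0.598, 0.292] pointing down, gripper open.
Joint ranges: [-3.08, 3.08], [-0.75, 2.2], [0.22, 2.44], [-1.43, 4.57], [0, 2.65], [-2.85, 2.85]. Speed limits (rad/s): [2.79, 2.79, 3.14, 3.14, 3.14, 3.14].

## Interface

Orientations are given as a unit quaternion [x, y, z, w].
In Python, from rig import robot gives the robot as it stands.
- The arm moves only by the tool send_rows, never from a script. Its argument "deltas" is text: rows parted by semicolons, each of 7 numbers parted by spaces: the shift along the tool's x, y, z in mm, then the turn, a rotation vector about the tool's x, y, z in degrees, then the opening, from 0 (shut) to 1 (fully open). A call has 1 to 10 rows; each row shifts and turns the commanded pose from where the row before left it, along the tool's axes as they then stand; what a row does not reach is not made up. A row lasts 1/8 s, in which the tool goes at most 62.5 mm and 10.7 degrees, less where a joint would pass 70% of its speed; a pose out of reach is approached as far as the arm can. A call is refused whole if a number of a shift passes 62.5 or a number of a turn 10.7, either way. A call with a gripper value outside its range is refused whole. The fingers move at their own pace and stop on an object; "newtons" is the grip in N (left out, the last holds). Time passes only in rows, so rows that do not move let the fingers close. It gives the time, the measured TCP pose, the force, the opening and the grip force at its end, in the units of the state.
- robot.get_obs(): the state, without advancing time (a new reading comes with each control period).
- robot.camera(name): name is "scene" or "top" or "wrist"; returns a dict with "image" (480x640x3 uint8, red, green, blue), "depth" (480x640 float32, m along the optical axis (not along the pixel's ray), 0 where there is no reading), "fovy" (degrees; the focal length in pixels is half the picture's height over the tangent of half this angle, whatever the lens; pixels are square), "cx", "cy" (the principal point, pixels), "rvec" (rotation vector, rad) and "tvec" (3), from world to camera coordinates, as OpenCV has them. Camera axes: x right, y down, z forward; pixel columns grow to the right and rows downward; lengths in m; the calibration is good to about 2 mm. A picture is of the moment at which its call begins.
- robot.hand_in(): hands the job in; it is judged then, once.
Trained networks look in the newest picture that a camera, given by its name, has taken for a name from the list of things; names that differ only in an ending like _2 or _b are one class to them, and where a whole thing is asked for, a point or a joint stands for the part that bears it (a point fixed in the world has none). Each returns a list of dicts, best first, with "p" (0 to 1); they miss things now and then, are a little off and sometimes report something else, mostly with a low value. They report only what shows in the picture. A call takes as long as a camera call.
- robot.find_in(camera, thing): "box" ([left, top, right, bottom] in pixels, round what is visible of it).
- robot.cut_out(camera, thing): "region" (480x640 bool, what is visible of it) and "box" ([left, top, right, bottom] in pixels, round what is visible of it).
The state is a dict: "time": time; "q": joint angles; "joint_velocities": joint speeds; "joint_torque": joint torques, N m; "position": TCP position; "tool_rot": TCP orientation; "ft_force": force on the tool from outside, world axes, zero at the start; "moment": the same for the moment, N m; "grip_width": finger opening in m; "grip_force": force on a finger pad.
Only numpy, scipy, OpenCV 4.12 (cv2) and the standard library are available. Lean on these libraries where they do the work, as an engineer would, in place of code of your own. Each camera call takes 0.05 s, during which the arm holds its last target. There are 200 camera calls.

## Task

Take the lid off the parts tub: tip it up by its wooden grip with its back edge still on the rim, then lift it off and lay it flat on the cork mat. Sort every brass bracket, from the tub and from the bench, into the tray whose dark outline plate shows the same hand (left or right), each lying flat on the tray floor with its fin up; then put the lid back on the empty tub, fully seated. Leave the brush and scraper where they are.

Things in the scene. Friction and masses are not known exactly. Their poses are not given: they have to be found in the camera images.
- tub: fixed grey steel parts tub, open box 196 x 194 x 64 mm (x, y, z), walls and floor 5 mm thick; origin at the centre of its underside. Up to four brackets lie fin up on its floor, legs roughly along its x.
- tub_rim (a point): centre of the tub's mouth at rim height, 64 mm above the tub's underside
- lid: loose plywood lid, 0.16 kg: plate 204 x 202 x 5 mm resting on the rim, above a plug 176 x 174 x 6 mm with 5 mm play all round in the mouth. Origin: centre of the plug's underside; seated, 58 mm above the tub's underside; on the mat, 3 mm above the table. x points from the grip to the back edge; seated it agrees with the tub's x
- lid_grip (a point): centre of the lid's wooden grip batten, 12 mm thick (lid x), 80 mm long (lid y), standing 30 mm up from the plate (11 to 41 mm above the lid's origin) near the front edge; the point is 84 mm in -x and 26 mm above the origin
- lid_back (a point): middle of the lid's back edge, at the underside of the plate (102 mm in +x, 6 mm above the lid's origin): the edge the lid tips about
- mat: fixed cork mat 180 x 180 x 3 mm on the table, origin at the centre of its underside; the lid's resting place while the tub is open
- tray_left: fixed tray for left-hand brackets, on any side of the table. Origin: under the centre of its bay, 210 x 120 mm inside (x, y), floor and walls 4 mm thick, 24 mm high. A 60 mm ledge beyond the +x end bears a flat dark left-hand outline plate (no fin, fixed; foot at its +y end points to -x). Holds 3 brackets, legs along y, 58 mm apart.
- tray_right: fixed tray for right-hand brackets, on any side of the table. Origin: under the centre of its bay, 210 x 120 mm inside (x, y), floor and walls 4 mm thick, 24 mm high. A 60 mm ledge beyond the +x end bears a flat dark right-hand outline plate (no fin, fixed; foot at its +y end points to +x). Holds 3 brackets, legs along y, 58 mm apart.
- left_a: brass left-hand bracket, maybe absent. L-shaped base 8 mm thick, leg 80 x 24 mm along x; origin under the leg's centre. At its +x end a 24 mm wide foot points to +y, reaching 36 mm off the leg's centre line. On top a fin to pinch: 70 mm along x, 10 mm thick (y), top 42 mm up. From above, walking the leg towards the foot, the foot turns left. 0.3 kg. Starts in the tub, under the lid.
- left_b: brass left-hand bracket, maybe absent. L-shaped base 8 mm thick, leg 80 x 24 mm along x; origin under the leg's centre. At its +x end a 24 mm wide foot points to +y, reaching 36 mm off the leg's centre line. On top a fin to pinch: 70 mm along x, 10 mm thick (y), top 42 mm up. From above, walking the leg towards the foot, the foot turns left. 0.3 kg. Starts in the tub, under the lid.
- left_c: brass left-hand bracket, maybe absent. L-shaped base 8 mm thick, leg 80 x 24 mm along x; origin under the leg's centre. At its +x end a 24 mm wide foot points to +y, reaching 36 mm off the leg's centre line. On top a fin to pinch: 70 mm along x, 10 mm thick (y), top 42 mm up. From above, walking the leg towards the foot, the foot turns left. 0.3 kg. Starts on the bench, near the robot.
- right_a: brass right-hand bracket, maybe absent. L-shaped base 8 mm thick, leg 80 x 24 mm along x; origin under the leg's centre. At its +x end a 24 mm wide foot points to -y, reaching 36 mm off the leg's centre line. On top a fin to pinch: 70 mm along x, 10 mm thick (y), top 42 mm up. From above, walking the leg towards the foot, the foot turns right. 0.3 kg. Starts in the tub, under the lid.
- right_b: brass right-hand bracket, maybe absent. L-shaped base 8 mm thick, leg 80 x 24 mm along x; origin under the leg's centre. At its +x end a 24 mm wide foot points to -y, reaching 36 mm off the leg's centre line. On top a fin to pinch: 70 mm along x, 10 mm thick (y), top 42 mm up. From above, walking the leg towards the foot, the foot turns right. 0.3 kg. Starts in the tub, under the lid.
- right_c: brass right-hand bracket, maybe absent. L-shaped base 8 mm thick, leg 80 x 24 mm along x; origin under the leg's centre. At its +x end a 24 mm wide foot points to -y, reaching 36 mm off the leg's centre line. On top a fin to pinch: 70 mm along x, 10 mm thick (y), top 42 mm up. From above, walking the leg towards the foot, the foot turns right. 0.3 kg. Starts on the bench, near the robot.
- brush: bench brush lying about, a bystander: leave it where it is; origin at its underside
- scraper: spatula lying about, a bystander: leave it where it is; origin at its underside

How it is judged:
On the way, in this order (a step that is already met when the one before it is completed fails the run):
1. the lid is tipped up by more than 8.5 degrees with its back edge still on (within 15 mm of) the tub's rim (angle between lid's own z axis and vertical above 0.148 rad and z of lid_back in the frame of tub between 0.05 and 0.079 m and horizontal distance between lid_back and tub below 0.125 m), for 0.1 s.
2. the lid lies flat on the cork mat, let go (horizontal distance between lid and mat below 0.06 m and height (world z) of lid below 0.009 m and angle between lid's own z axis and vertical below 0.06 rad and linear speed of lid below 0.02 m/s and contact force between the fingers and lid below 0.1 N), for 0.3 s.
3. every bracket lies fin up on the floor of the tray for its hand, while the lid is still on the mat (horizontal distance between lid and mat below 0.06 m and height (world z) of lid below 0.009 m and angle between lid's own z axis and vertical below 0.06 rad and x of left_a in the frame of tray_left between -0.1 and 0.1 m and y of left_a in the frame of tray_left between -0.055 and 0.055 m and z of each of left_a, left_b, left_c in the frame of tray_left below 0.0085 m and angle between each of left_a, left_b, left_c, right_a, right_b, right_c's own z axis and vertical below 0.12 rad and x of left_b in the frame of tray_left between -0.1 and 0.1 m and y of left_b in the frame of tray_left between -0.055 and 0.055 m and x of left_c in the frame of tray_left between -0.1 and 0.1 m and y of left_c in the frame of tray_left between -0.055 and 0.055 m and x of right_a in the frame of tray_right between -0.1 and 0.1 m and y of right_a in the frame of tray_right between -0.055 and 0.055 m and z of each of right_a, right_b, right_c in the frame of tray_right below 0.0085 m and x of right_b in the frame of tray_right between -0.1 and 0.1 m and y of right_b in the frame of tray_right between -0.055 and 0.055 m and x of right_c in the frame of tray_right between -0.1 and 0.1 m and y of right_c in the frame of tray_right between -0.055 and 0.055 m and linear speed of each of left_a, left_b, left_c, right_a, right_b, right_c, lid below 0.02 m/s), for 0.3 s.
At the end, for the whole second after the job is handed in: Every bracket present lies flat (within 7 degrees, within 4.5 mm of the floor), fin up, in the tray for its hand; the lid is back on the tub, within 13 mm of centre, plug in the mouth, seated on the rim (within 3 mm and 1.7 degrees); all at rest (x of left_a in the frame of tray_left between -0.1 and 0.1 m and y of left_a in the frame of tray_left between -0.055 and 0.055 m and z of each of left_a, left_b, left_c in the frame of tray_left below 0.0085 m and angle between each of left_a, left_b, left_c, right_a, right_b, right_c's own z axis and vertical below 0.12 rad and x of left_b in the frame of tray_left between -0.1 and 0.1 m and y of left_b in the frame of tray_left between -0.055 and 0.055 m and x of left_c in the frame of tray_left between -0.1 and 0.1 m and y of left_c in the frame of tray_left between -0.055 and 0.055 m and x of right_a in the frame of tray_right between -0.1 and 0.1 m and y of right_a in the frame of tray_right between -0.055 and 0.055 m and z of each of right_a, right_b, right_c in the frame of tray_right below 0.0085 m and x of right_b in the frame of tray_right between -0.1 and 0.1 m and y of right_b in the frame of tray_right between -0.055 and 0.055 m and x of right_c in the frame of tray_right between -0.1 and 0.1 m and y of right_c in the frame of tray_right between -0.055 and 0.055 m and horizontal distance between lid and tub_rim below 0.013 m and z of lid in the frame of tub below 0.061 m and angle between lid's own z axis and vertical below 0.03 rad and linear speed of each of left_a, left_b, left_c, right_a, right_b, right_c, lid below 0.02 m/s); the robot touches nothing.
It fails at once if the brush is moved more than 3 cm (distance of brush from where it was at the start of the episode above 0.03 m).
It fails at once if the scraper is moved more than 3 cm (distance of scraper from where it was at the start of the episode above 0.03 m).
Of left_a, left_b, left_c, right_a, right_b, right_c only 4 to 5 are there at a start; the rules pass over those that are not, and their reading is None.
At some moment in a run one of left_c, right_c may be knocked a few centimetres aside while the robot is not near it.
It also fails if it takes over 210 s, if anything falls off the work surface, if the arm or the gripper's body presses on something with over 40 N, if the wrist force passes 120 N, or if a joint passes its speed limit or range.

## Working session

There is one attempt and no reset: what is moved stays moved. The work goes in short steps, Python scripts to look and compute and a tool call to move; the robot and the scene stay as the last step left them, time stands still between calls to the robot, and variables do not carry over. Pictures are saved under pics/ and viewed, at most 14 in all, crops included, and the job is handed in when it is done.

Besides the shell and the picture viewer there is one more tool, called after ">>>" in YAML: its name, and indented under it one key for each argument. send_rows: Moves the arm, as the interface text tells. Its arguments: {"type":"object","properties":{"deltas":{"type":"string"},"newtons":{"type":"number"}},"required":["deltas"]}

```bash
mkdir -p pics; cat > h.py <<'E'
import numpy as np, cv2
from scipy.spatial.transform import Rotation as R
from rig import robot
def cam(n):
    c=robot.camera(n); h,w=c["depth"].shape
    f=h/2/np.tan(np.radians(c["fovy"])/2)
    Rm=R.from_rotvec(np.ravel(c["rvec"])).as_matrix(); t=np.ravel(c["tvec"])
    u,v=np.meshgrid(np.arange(w),np.arange(h)); d=c["depth"]
    P=np.stack([(u-c["cx"])/f*d,(v-c["cy"])/f*d,d],-1)
    c["W"]=(P-t)@Rm; c["f"]=f; c["Rm"]=Rm; c["t"]=t
    return c
def save(c,name): cv2.imwrite("pics/"+name+".png",c["image"][:,:,::-1])
def proj(c,p):
    q=c["Rm"]@np.asarray(p)+c["t"]; return q[:2]/q[2]*c["f"]+[c["cx"],c["cy"]]
def st():
    o=robot.get_obs(); print("t",round(o["time"],2),"pos",np.round(o["position"],4),"xax",np.round(R.from_quat(o["tool_rot"]).as_matrix()[:,0],3),"z",np.round(R.from_quat(o["tool_rot"]).as_matrix()[:,2],3),"q",np.round(o["q"],2),"F",np.round(o["ft_force"],1),"w",round(o["grip_width"],4),o["grip_force"]); return o
E
python3 - <<'E'
from h import *
st()
for n in ("top","scene"):
    c=cam(n); save(c,n+"0"); print(n,"campos",np.round(-c["Rm"].T@c["t"],3))
    for th in "tub lid lid_grip mat tray_left tray_right left_c right_c brush scraper".split():
        for r in robot.cut_out(n,th)[:3]:
            if r["p"]<.3: continue
            m=r["region"]&(c["depth"]>0); w=c["W"][m]
            if len(w): print(th,round(r["p"],2),np.array(r["box"]).astype(int),np.round(np.median(w,0),3),np.round(np.percentile(w,2,0),3),np.round(np.percentile(w,98,0),3))
E
```

```text
t 0.0 pos [ 0.1815 -0.5975  0.2913] xax [0.957 0.291 0.   ] z [-0.     0.002 -1.   ] q [-1.45  0.53  1.43 -0.    1.18 -0.18] F [ 0.7 -0.3 -0.4] w 0.0867 0.0
top campos [0.365 0.034 1.058]
tub 0.73 [198 196 207 290] [0.521 0.266 0.018] [ 0.418  0.26  -0.   ] [0.603 0.271 0.07 ]
lid 0.8 [ 89 185 199 299] [0.503 0.359 0.07 ] [0.407 0.262 0.066] [0.603 0.457 0.098]
lid 0.34 [479 174 551 310] [ 0.515 -0.362  0.006] [ 0.383 -0.422  0.   ] [ 0.649 -0.296  0.029]
lid 0.33 [371 267 414 297] [ 0.434 -0.112  0.011] [ 0.409 -0.151  0.004] [ 0.461 -0.078  0.045]
lid_grip 0.92 [ 87 186 201 300] [0.503 0.359 0.07 ] [0.407 0.262 0.066] [0.603 0.456 0.098]
mat 0.6 [348 155 440 249] [ 0.6   -0.121  0.003] [ 0.516 -0.206 -0.001] [ 0.687 -0.035  0.007]
tray_left 0.66 [479 173 552 315] [ 0.515 -0.362  0.006] [ 0.382 -0.422  0.   ] [ 0.649 -0.296  0.029]
tray_right 0.63 [242 102 315 244] [0.66  0.119 0.006] [0.524 0.055 0.001] [0.793 0.181 0.029]
left_c 0.69 [371 267 416 301] [ 0.432 -0.112  0.01 ] [ 0.408 -0.154  0.002] [ 0.459 -0.076  0.045]
brush 0.91 [146 331 242 400] [0.283 0.28  0.018] [0.22  0.183 
[... 694 characters left out ...]
2 0.067] [0.611 0.454 0.095]
mat 0.55 [230 266 343 345] [ 0.614 -0.125  0.004] [ 0.517 -0.208  0.001] [ 0.693 -0.034  0.006]
tray_left 0.8 [113 260 211 370] [ 0.533 -0.362  0.006] [ 0.383 -0.422  0.002] [ 0.659 -0.299  0.029]
tray_left 0.63 [371 196 478 246] [0.597 0.271 0.031] [0.424 0.26  0.001] [0.61  0.456 0.059]
tray_right 0.82 [330 234 451 331] [0.679 0.117 0.008] [0.527 0.049 0.002] [0.803 0.183 0.029]
left_c 0.98 [236 244 268 264] [ 0.443 -0.124  0.02 ] [ 0.421 -0.154  0.003] [ 0.467 -0.082  0.044]
brush 0.98 [313 182 380 194] [0.288 0.27  0.017] [0.227 0.18  0.001] [0.332 0.342 0.022]
scraper 0.63 [114 218 219 271] [ 0.278 -0.332  0.005] [ 0.245 -0.403  0.001] [ 0.326 -0.139  0.021]
```

View pics/top0.png

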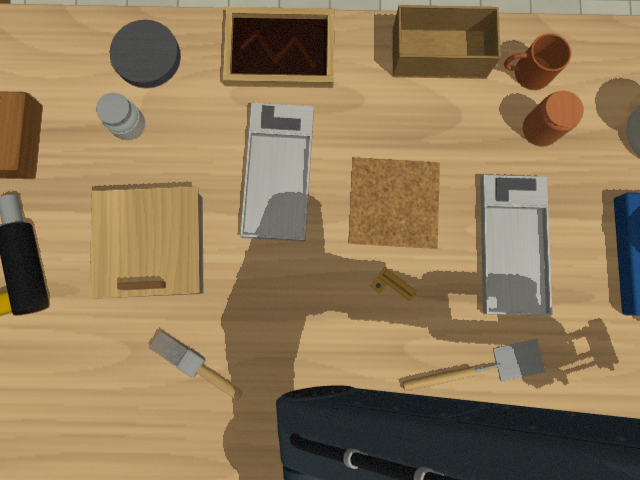

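View pics/scene0.png

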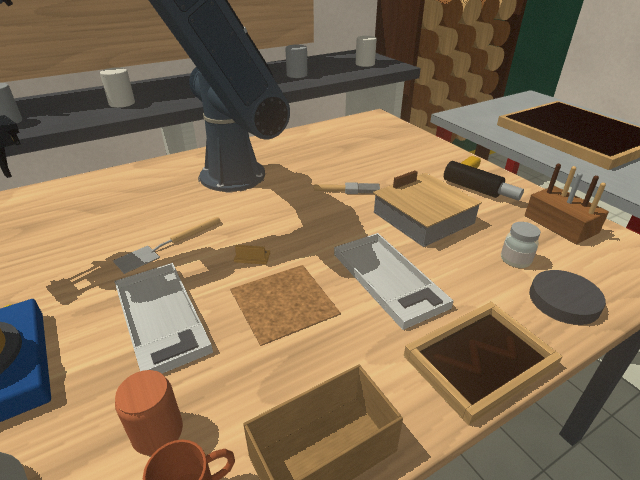

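The top view shows the lidded tub at (145,240) with the grip at (140,284), the right tray at (277,170), the mat at (393,200), the left tray at (516,245) and a bench bracket at (393,284). The outline foot points up (+x) on the tray at y≈0.12, so that one is right. It points down on the tray at y≈-0.36, so that one is left. The scene view agrees.

```bash
cat >> h.py <<'E'
def rect(w,zlo,zhi):
    p=w[(w[:,2]>zlo)&(w[:,2]<zhi)][:,:2].astype(np.float32)
    (c,s,a)=cv2.minAreaRect((p*1000).reshape(-1,1,2)); return np.round(c,1),np.round(s,1),round(a,1)
def plan(wps,start=None):
    """wps: (grasp-point xyz m, yaw deg of tool x, tilt deg about tool x, nrows, opening); prints rows"""
    o=robot.get_obs(); 
    Rc=R.from_quat(o["tool_rot"]); p=np.array(o["position"])
    rows=[]
    for g,yaw,tilt,n,op in wps:
        Rt=R.from_euler("z",yaw,degrees=True)*R.from_euler("x",180,degrees=True)*R.from_euler("x",tilt,degrees=True)
        pt=np.array(g)-Rt.apply([0,0,.051])
        for k in range(n):
            m=n-k
            d=np.round(Rc.inv().apply((pt-p)/m)*1000,0 if m>1 else 1); rv=(Rc.inv()*Rt).as_rotvec(degrees=True)/m; rv=np.round(rv,1)
            if np.linalg.norm(d)>60 or np.linalg.norm(rv)>10.5: print("TOO BIG",d,rv)
            p=p+Rc.apply(d/1000); Rc=Rc*R.from_rotvec(rv,degrees=True)
            rows.append(" ".join("%g"%(x+0) for x in [*d,*rv,op]))
    for i in range(0,len(rows),10): print("; ".join(rows[i:i+10]))
    return p
E
python3 - <<'E'
from h import *
for n in ("top","scene"):
    c=cam(n)
    for th,a,b in (("lid",.06,.08),("mat",.0,.01),("tray_left",.015,.04),("tray_right",.015,.04),("tray_left",-.01,.04),("tray_right",-.01,.04),("left_c",.028,.06),("left_c",.004,.06)):
        r=robot.cut_out(n,th)[0]; m=cv2.erode(r["region"].astype(np.uint8),np.ones((3,3)))>0 if th in("lid","mat") else r["region"]
        w=c["W"][m&(c["depth"]>0)]; print(n,th,rect(w,a,b), "z",np.round(np.percentile(w[:,2],[5,50,95]),3))
    r=robot.cut_out(n,"lid")[0]; w=c["W"][r["region"]]; g=w[w[:,2]>.08]; print("grip",np.round(np.median(g,0),3),rect(w,.092,.12),len(g))
    for r in robot.find_in(n,"right_c"): print("right_c",r)
plan([([.42,.36,.20],90,0,10,1)])
E
```

```text
top lid (array([505.7, 360. ]), array([200.7, 201.1]), 3.5) z [0.066 0.069 0.073]
top mat (array([ 601. , -120.8]), array([175.8, 177.4]), 87.5) z [-0.     0.003  0.006]
top tray_left (array([ 517.2, -360.8]), array([132.1, 279.4]), 89.1) z [0.001 0.006 0.027]
top tray_right (array([660.7, 117.7]), array([128.6, 279.9]), 87.3) z [0.001 0.006 0.028]
top tray_left (array([ 519. , -360.7]), array([132.1, 286.6]), 89.2) z [0.001 0.006 0.027]
top tray_right (array([664.7, 119.5]), array([132.8, 290.1]), 87.3) z [0.001 0.006 0.028]
top left_c (array([ 435.8, -124. ]), array([69.7, 10.9]), 53.1) z [0.005 0.01  0.044]
top left_c (array([ 426.2, -117.2]), array([80.1, 47.1]), 54.4) z [0.005 0.01  0.044]
grip [0.42  0.345 0.099] (array([421.6, 354.4]), array([12.1, 80.6]), 3.6) 398
scene lid (array([511. , 357.9]), array([200., 201.]), 3.4) z [0.068 0.07  0.079]
scene mat (array([ 605.4, -121.4]), array([175.8, 177.8]), 86.8) z [0.002 0.004 0.006]
scene tray_left (array([ 518.1, -359.8]), array([127.6, 284.5]), 89.1) z [0.003 0.006 0.028]
scene tray_right (array([663.8, 117.2]), array([131.3, 
[... 406 characters left out ...]
43  0.344 0.093] (array([426.1, 350. ]), array([14.5, 75.9]), 4.1) 187
TOO BIG [ 51. -85.   4.] [ 0.   0.  -7.3]
TOO BIG [ 61. -78.   4.] [ 0.   0.  -7.3]
TOO BIG [ 70. -69.   4.] [ 0.   0.  -7.3]
TOO BIG [ 79. -60.   4.] [ 0.   0.  -7.3]
TOO BIG [ 85. -49.   4.] [ 0.   0.  -7.3]
TOO BIG [ 91. -38.   4.] [ 0.   0.  -7.3]
TOO BIG [ 95. -26.   4.] [ 0.   0.  -7.3]
TOO BIG [ 98. -14.   4.] [ 0.   0.  -7.3]
TOO BIG [99. -1.  5.] [ 0.   0.  -7.4]
TOO BIG [97.7 11.5  4.2] [ 0.   0.  -7.3]
51 -85 4 0 0 -7.3 1; 61 -78 4 0 0 -7.3 1; 70 -69 4 0 0 -7.3 1; 79 -60 4 0 0 -7.3 1; 85 -49 4 0 0 -7.3 1; 91 -38 4 0 0 -7.3 1; 95 -26 4 0 0 -7.3 1; 98 -14 4 0 0 -7.3 1; 99 -1 5 0 0 -7.4 1; 97.7 11.5 4.2 0 0 -7.3 1
```

```bash
python3 - <<'E'
from h import *
plan([([.42,-.25,.20],60,0,10,1),([.45,-.02,.19],93.5,0,5,1),([.424,.353,.17],93.5,0,5+5,1)])
E
```

```text
33 -26 4 0 0 -4.3 1; 35 -24 4 0 0 -4.3 1; 36 -21 4 0 0 -4.3 1; 38 -18 4 0 0 -4.3 1; 39 -16 4 0 0 -4.3 1; 40 -12 4 0 0 -4.3 1; 41 -10 4 0 0 -4.3 1; 42 -6 4 0 0 -4.3 1; 42 -3 5 0 0 -4.4 1; 43 -0.1 4.3 0 0 -4.3 1
43 -18 2 0 0 -6.7 1; 45 -13 2 0 0 -6.7 1; 46 -7 2 0 0 -6.7 1; 46 -2 2 0 0 -6.7 1; 45.8 3.3 1.9 0 0 -6.7 1; 37 0 2 0 0 0 1; 37 0 2 0 0 0 1; 37 0 2 0 0 0 1; 38 0 2 0 0 0 1; 37 -1 2 0 0 0 1
38 0 2 0 0 0 1; 37 -1 2 0 0 0 1; 38 0 2 0 0 0 1; 37 -1 2 0 0 0 1; 37.9 -0.3 2 0 0 0 1
```

>>> send_rows:
  deltas: "33 -26 4 0 0 -4.3 1; 35 -24 4 0 0 -4.3 1; 36 -21 4 0 0 -4.3 1; 38 -18 4 0 0 -4.3 1; 39 -16 4 0 0 -4.3 1; 40 -12 4 0 0 -4.3 1; 41 -10 4 0 0 -4.3 1; 42 -6 4 0 0 -4.3 1; 42 -3 5 0 0 -4.4 1; 43 0 4 0 0 -4.3 1"

```text
time: 3.45
position: [0.4209, -0.2491, 0.2513]
tool_rot: [0.866, 0.501, 0.0, 0.0]
ft_force: [0.3, -1.1, 0.5]
grip_width: 0.0869
grip_force: 0.0
```

>>> send_rows:
  deltas: "43 -18 2 0 0 -6.7 1; 45 -13 2 0 0 -6.7 1; 46 -7 2 0 0 -6.7 1; 46 -2 2 0 0 -6.7 1; 46 3 2 0 0 -6.7 1; 37 0 2 0 0 0 1; 37 0 2 0 0 0 1; 37 0 2 0 0 0 1; 38 0 2 0 0 0 1; 37 -1 2 0 0 0 1"

```text
time: 4.7
position: [0.4377, 0.167, 0.2314]
tool_rot: [0.685, 0.728, 0.0, 0.0]
ft_force: [-0.4, -0.4, -0.5]
grip_width: 0.087
grip_force: 0.0
```

>>> send_rows:
  deltas: "38 0 2 0 0 0 1; 37 -1 2 0 0 0 1; 38 0 2 0 0 0 1; 37 -1 2 0 0 0 1; 38 0 2 0 0 0 1; 0 0 0 0 0 0 1"

```text
time: 5.45
position: [0.424, 0.3556, 0.2213]
tool_rot: [0.684, 0.73, 0.001, 0.0]
ft_force: [0.1, 0.7, -0.4]
grip_width: 0.0868
grip_force: 0.0
```

```bash
python3 - <<'E'
from h import *
st(); c=cam("wrist"); save(c,"w1"); print("cam",np.round(-c["Rm"].T@c["t"],3))
for th in ("lid_grip","lid"):
  for r in robot.cut_out("wrist",th)[:2]:
    w=c["W"][r["region"]&(c["depth"]>0)]; print(th,r["p"],r["box"],rect(w,.09,.11),rect(w,.06,.08),"ztop",np.median(w[w[:,2]>.09][:,2]))
E
```

```text
t 5.45 pos [0.424  0.3556 0.2213] xax [-0.064  0.998  0.001] z [ 0.001  0.001 -1.   ] q [0.5  0.53 1.68 0.   0.93 0.43] F [ 0.1  0.7 -0.4] w 0.0868 0.0
cam [0.42  0.425 0.314]
lid_grip 0.93 [299.5, 85.5, 638.1, 379.9] (array([422.7, 358.6]), array([11.7, 69.8]), 3.8) (array([507.1, 359.3]), array([204.6, 200.6]), 3.7) ztop 0.09956619518646206
lid 0.64 [297.8, 85.5, 638.1, 380.6] (array([422.7, 358.6]), array([11.7, 69.8]), 3.8) (array([507.1, 359.2]), array([204.6, 200.5]), 3.7) ztop 0.09953648787266545
```

```bash
cat > tip.py <<'E'
from h import *
def tipw(C,yaw,zp,g,angs,n):
    ex=np.array([np.cos(np.radians(yaw)),np.sin(np.radians(yaw)),0]); B=np.array([C[0],C[1],0])+.102*ex; B[2]=zp
    out=[]; r=np.array(g)-B; a=r@ex
    for t in angs:
        s,c=np.sin(np.radians(t)),np.cos(np.radians(t))
        out.append((B+ex*(a*c+r[2]*s)+(r-a*ex)*[1,1,0]+[0,0,-a*s+r[2]*c],90+yaw,t,n,0))
    return out
E
python3 - <<'E'
from tip import *
g=[.423,.354,.093]
plan([(g,93.7,0,5,1)])
p=robot.get_obs
w=tipw([.507,.359],3.7,.064,g,range(2,15,2),1)
import h
o=dict(robot.get_obs()); o["position"]=[.423,.354,.144]; o["tool_rot"]=(R.from_euler("z",93.7,degrees=True)*R.from_euler("x",180,degrees=True)).as_quat()
class F: get_obs=staticmethod(lambda:o)
h.robot=F
plan(w)
E
```

```text
0 0 15 0 0 0 1; 0 0 16 0 0 -0.1 1; 0 0 15 0 0 0 1; 1 0 16 0 0 -0.1 1; 0.5 -0.7 15.2 0 0 0 1
0 2.9 -6.4 2 0 0 0; 0 2.9 -6.5 2 0 0 0; 0 2.9 -6.4 2 0 0 0; 0 2.9 -6.5 2 0 0 0; 0 2.9 -6.4 2 0 0 0; 0 2.9 -6.5 2 0 0 0; 0 2.9 -6.4 2 0 0 0
```

>>> send_rows:
  deltas: "0 0 15 0 0 0 1; 0 0 16 0 0 0 1; 0 0 15 0 0 0 1; 0 0 16 0 0 0 1; 0 0 15 0 0 0 1; 0 0 0 0 0 0 0; 0 0 0 0 0 0 0; 0 0 0 0 0 0 0; 0 0 0 0 0 0 0; 0 0 0 0 0 0 0"
  newtons: 40

```text
time: 6.85
position: [0.4242, 0.3533, 0.1446]
tool_rot: [0.685, 0.728, 0.0, 0.0]
ft_force: [-1.3, -0.1, -0.2]
grip_width: 0.0449
grip_force: 0.0
```

>>> send_rows:
  deltas: "0 0 0 0 0 0 0; 0 0 0 0 0 0 0; 0 0 0 0 0 0 0; 0 0 0 0 0 0 0; 0 0 0 0 0 0 0; 0 0 0 0 0 0 0; 0 0 0 0 0 0 0"

```text
time: 7.72
position: [0.4239, 0.3532, 0.1442]
tool_rot: [0.685, 0.728, -0.0, -0.0]
ft_force: [-1.8, 0.1, 1.8]
grip_width: 0.0119
grip_force: 40.0
```

>>> send_rows:
  deltas: "0 2.9 -6.4 2 0 0 0; 0 2.9 -6.5 2 0 0 0; 0 2.9 -6.4 2 0 0 0; 0 2.9 -6.5 2 0 0 0; 0 2.9 -6.4 2 0 0 0; 0 2.9 -6.5 2 0 0 0; 0 0 0 0 0 0 0; 0 0 0 0 0 0 0; 0 0 0 0 0 0 0"

```text
time: 8.85
position: [0.4441, 0.3544, 0.1809]
tool_rot: [0.681, 0.724, -0.077, -0.072]
ft_force: [-0.1, 0.2, -1.7]
grip_width: 0.0116
grip_force: 40.0
```

```bash
python3 - <<'E'
from h import *
st(); 
for n in ("top","wrist"):
  c=cam(n); save(c,"tip_"+n)
  r=robot.cut_out(n,"lid")[0]; w=c["W"][r["region"]&(c["depth"]>0)]
  A=np.c_[w[:,:2],np.ones(len(w))]; m=np.ones(len(w),bool)
  for _ in range(6):
    k=np.linalg.lstsq(A[m],w[m,2],rcond=None)[0]; e=w[:,2]-A@k; m=abs(e)<.006
  print(n,r["p"],"tilt",np.degrees(np.arctan(np.hypot(*k[:2]))),k,"xmax",np.percentile(w[m],98,0),m.mean(), np.median(w[m][w[m][:,0]>np.percentile(w[m][:,0],97)],0))
E
```

```text
t 8.85 pos [0.4441 0.3544 0.1809] xax [-0.061  0.998 -0.   ] z [-0.208 -0.013 -0.978] q [0.44 0.65 1.57 0.09 1.11 0.34] F [-0.1  0.2 -1.7] w 0.0116 40.006147753447294
top 0.87 tilt 12.106830549413877 [-0.21415281 -0.0123066   0.2036326 ] xmax [0.60671801 0.4164018  0.11120077] 0.9746856386499008 [0.6079407  0.31299164 0.06928715]
wrist 0.79 tilt 12.14271013087502 [-0.214759   -0.01315038  0.20495195] xmax [0.56366967 0.45634584 0.11124724] 0.9491744241353537 [0.56533022 0.35351343 0.07887588]
```

```bash
python3 - <<'E'
from h import *
o=st(); g=np.array(o["position"])+R.from_quat(o["tool_rot"]).apply([0,0,.051]); print(g)
plan([(g+[0,0,.1],93.7,12,4,0),([.45,.25,.24],92,0,4,0),([.519,-.121,.20],90,0,9,0),([.519,-.121,.06],90,0,5,0),([.519,-.121,.040],90,0,5,0)])
E
```

```text
t 9.05 pos [0.4445 0.3545 0.1811] xax [-0.061  0.998 -0.   ] z [-0.208 -0.013 -0.978] q [0.44 0.65 1.57 0.09 1.11 0.34] F [-0.2 -0.7 -0.8] w 0.012 40.006100814789534
[0.43386624 0.35385605 0.131266  ]
0 -5 -24 0 0 0 0; 0 -5 -25 0 0 -0.1 0; 0 -5 -24 0 0 0 0; 0 -5.8 -24.8 0 0 -0.1 0; -26 -1 -2 -3 0 0.4 0; -26 0 -3 -3 0 0.4 0; -26 0 -2 -3 0.1 0.5 0; -26.7 -0.3 -2.7 -3 0 0.4 0; -41 6 4 0 0 0.2 0; -41 6 5 0 0 0.2 0
-42 7 4 0 0 0.2 0; -41 7 5 0 0 0.2 0; -42 7 4 0 0 0.2 0; -41 7 5 0 0 0.3 0; -41 7 4 0 0 0.2 0; -42 7 5 0 0 0.3 0; -41.2 7.5 4.3 0 0 0.2 0; 0 0 28 0 0 0 0; 0 0 28 0 0 0 0; 0 0 28 0 0 0 0
0 0 28 0 0 0 0; 0.1 0 28 0 0 0 0; 0 0 4 0 0 0 0; 0 0 4 0 0 0 0; 0 0 4 0 0 0 0; 0 0 4 0 0 0 0; 0 0 4 0 0 0 0
```

>>> send_rows:
  deltas: "0 -5 -24 0 0 0 0; 0 -5 -25 0 0 0 0; 0 -5 -24 0 0 0 0; 0 -6 -25 0 0 0 0; -26 -1 -2 -3 0 0.4 0; -26 0 -3 -3 0 0.4 0; -26 0 -2 -3 0 0.5 0; -27 0 -3 -3 0 0.4 0; -41 6 4 0 0 0.2 0; -41 6 5 0 0 0.2 0"

```text
time: 10.3
position: [0.4642, 0.1671, 0.2833]
tool_rot: [0.698, 0.716, -0.001, 0.001]
ft_force: [0.4, -0.3, -1.0]
grip_width: 0.0121
grip_force: 40.0
```

>>> send_rows:
  deltas: "-42 7 4 0 0 0.2 0; -41 7 5 0 0 0.2 0; -42 7 4 0 0 0.2 0; -41 7 5 0 0 0.2 0; -41 7 4 0 0 0.2 0; -42 7 5 0 0 0.3 0; -41 7 4 0 0 0.2 0; 0 0 28 0 0 0 0; 0 0 28 0 0 0 0; 0 0 28 0 0 0 0"

```text
time: 11.55
position: [0.5174, -0.1218, 0.1682]
tool_rot: [0.708, 0.706, -0.001, 0.001]
ft_force: [1.3, -0.7, -1.8]
grip_width: 0.0119
grip_force: 40.0
```

```bash
python3 - <<'E'
from h import *
o=st()
for n in ("top","scene"):
  c=cam(n)
  r=robot.cut_out(n,"lid")[0]; w=c["W"][r["region"]&(c["depth"]>0)]; print(r["p"])
  A=np.c_[w[:,:2],np.ones(len(w))]; m=np.ones(len(w),bool)
  for _ in range(8):
    k=np.linalg.lstsq(A[m],w[m,2],rcond=None)[0]; e=w[:,2]-A@k; m=abs(e)<.006
  print(n,"slope",np.degrees(k[:2]),rect(w[m],-1,1),"z",np.median(w[m],0))
plan([([.519,-.121,.06],90,0,4,0),([.519,-.121,.038],90,0,5,0)])
E
```

```text
t 11.55 pos [ 0.5174 -0.1218  0.1682] xax [ 0.002  1.    -0.003] z [ 0.    -0.003 -1.   ] q [-0.44  0.59  1.78 -0.    0.78 -0.44] F [ 1.3 -0.7 -1.8] w 0.0119 40.00708545092493
0.97
top slope [-0.1041888  -0.16155972] (array([ 619.2, -120.7]), array([202.5, 167.3]), 89.8) z [ 0.65385757 -0.07535521  0.09294152]
0.57
scene slope [-0.55925241  0.03346455] (array([ 601.6, -118.9]), array([203.1, 207.4]), 89.8) z [ 0.6188042  -0.12926011  0.09100666]
0 0 14 0 0 0 0; 0 1 15 0 0.1 0 0; 0 0 14 0 0 0 0; 0.6 0.6 14.9 0 0.1 -0.1 0; 0 0 4 0 0 0 0; 0 0 5 0 0 0 0; 0 0 4 0 0 0 0; 0 0 5 0 0 0 0; 0 0 4 0 0 0 0
```

>>> send_rows:
  deltas: "0 0 14 0 0 0 0; 0 1 15 0 0 0 0; 0 0 14 0 0 0 0; 0 1 15 0 0 0 0; 0 0 4 0 0 0 0; 0 0 5 0 0 0 0; 0 0 4 0 0 0 0; 0 0 5 0 0 0 0; 0 0 3 0 0 0 0; 0 0 0 0 0 0 0"

```text
time: 13.0
position: [0.5195, -0.1219, 0.0897]
tool_rot: [0.708, 0.706, -0.001, 0.001]
ft_force: [0.4, 0.4, -2.7]
grip_width: 0.0121
grip_force: 40.0
```

>>> send_rows:
  deltas: "0 0 0 0 0 0 0.5; 0 0 0 0 0 0 0.5; 0 0 0 0 0 0 0.5; 0 0 0 0 0 0 0.5; 0 0 0 0 0 0 0.5; 0 0 -10 0 0 0 0.5; 0 0 -40 0 0 0 0.5; 0 0 -50 0 0 0 0.6; 0 0 -50 0 0 0 0.6; 0 0 0 0 0 0 0.6"

```text
time: 14.25
position: [0.5216, -0.1222, 0.2446]
tool_rot: [0.708, 0.707, 0.001, 0.006]
ft_force: [0.9, 0.3, -0.7]
grip_width: 0.0519
grip_force: 0.0
```

```bash
cat > br.py <<'E'
from h import *
def fins(c,zlo,zhi,box):
    """bracket fins by top-height mask within world box: returns centre, angle, size"""
    W=c["W"]; m=(c["depth"]>0)&(W[...,2]>zlo)&(W[...,2]<zhi)&(W[...,0]>box[0])&(W[...,0]<box[1])&(W[...,1]>box[2])&(W[...,1]<box[3])
    n,l,s,_=cv2.connectedComponentsWithStats(m.astype(np.uint8)); 
    for i in range(1,n):
        if s[i,4]<25: continue
        w=W[l==i]; print("  fin",rect(w,-1,1),"z",np.round(np.median(w[:,2]),4),"px",s[i,:5])
def tubpic(c,name):
    im=c["image"][160:330,70:240,::-1]; cv2.imwrite("pics/"+name+".png",cv2.resize(im,None,fx=3.5,fy=3.5,interpolation=cv2.INTER_CUBIC))
E
python3 - <<'E'
from br import *
c=cam("top"); tubpic(c,"tub1")
r=robot.cut_out("top","lid")[0]; w=c["W"][r["region"]&(c["depth"]>0)]; print("lid",r["p"],rect(w,.008,.022),np.median(w,0))
r=robot.cut_out("top","tub")[0]; w=c["W"][r["region"]&(c["depth"]>0)]; print("tub",r["p"],rect(w,.055,.07),np.median(w,0))
fins(c,.036,.056,[.41,.61,.265,.455]); fins(c,.03,.056,[.3,.5,-.25,0])
E
```

```text
lid 0.81 (array([602.5, -71.7]), array([106.3, 206.8]), 88.5) [ 0.61503474 -0.06205319  0.01425775]
tub 0.85 (array([504.8, 362.4]), array([196.8, 196. ]), 3.1) [0.52218418 0.3975534  0.00724198]
  fin (array([555.9, 268.1]), array([100.2,   2.1]), 2.9) z 0.0471 px [196 192   4  52 110]
  fin (array([597.3, 367.4]), array([  2.4, 173.7]), 3.0) z 0.0469 px [102 194  91   6 217]
  fin (array([550. , 406.6]), array([69.8, 10.3]), 4.7) z 0.0466 px [123 202   7  37 245]
  fin (array([551. , 316.1]), array([10.8, 70.8]), 89.0) z 0.0466 px [169 202   8  37 232]
  fin (array([462.6, 451.7]), array([104.7,   3.9]), 2.6) z 0.0459 px [ 95 238   7  55 212]
  fin (array([487.3, 317.6]), array([13.8, 10.5]), 5.8) z 0.0467 px [167 249   7   8  48]
```

View pics/tub1.png

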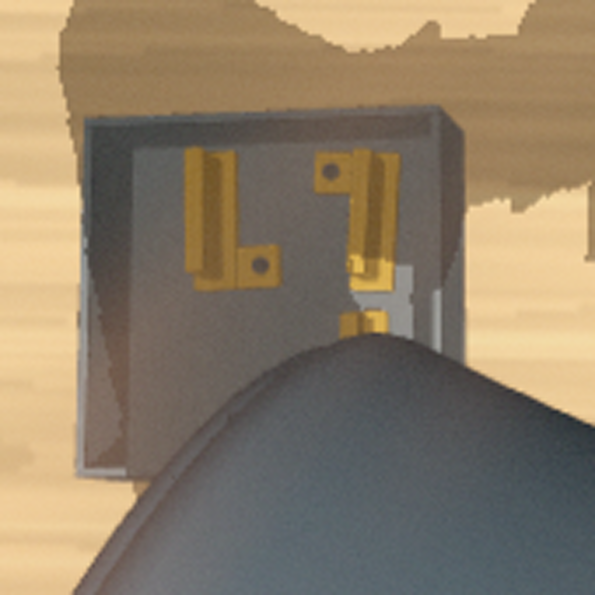

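The crop shows a tub bracket at (215,215) with its foot lower right, another at (372,215) with its foot upper left, and a third starting at (365,322). The arm hides the rest. I'll move to the bench bracket and look again.

```bash
python3 - <<'E'
from h import *
plan([([.437,-.124,.16],53.2,0,6,.6)])
E
```

```text
0 -14 5 0 0 6.1 0.6; -2 -13 5 0 0 6.1 0.6; -3 -13 5 0 0 6.1 0.6; -5 -13 5 0 0.1 6.1 0.6; -6 -12 4 0 0 6.2 0.6; -8 -11.5 4.7 0 0.1 6.1 0.6
```

>>> send_rows:
  deltas: "0 -14 5 0 0 6.1 0.6; -2 -13 5 0 0 6.1 0.6; -3 -13 5 0 0 6.1 0.6; -5 -13 5 0 0 6.1 0.6; -6 -12 4 0 0 6.2 0.6; -8 -11 5 0 0 6.1 0.6; 0 0 0 0 0 0 0.6"

```text
time: 15.28
position: [0.4363, -0.1238, 0.2093]
tool_rot: [0.894, 0.448, -0.002, -0.001]
ft_force: [0.2, -0.1, -0.4]
grip_width: 0.052
grip_force: 0.0
```

```bash
python3 - <<'E'
from br import *
st()
c=cam("wrist"); save(c,"w2"); fins(c,.03,.056,[.36,.5,-.25,0])
c=cam("top"); tubpic(c,"tub2"); fins(c,.036,.056,[.41,.59,.28,.447])
E
```

```text
t 15.28 pos [ 0.4363 -0.1238  0.2093] xax [ 0.599  0.801 -0.003] z [-0.005 -0.    -1.   ] q [-0.52  0.44  1.93 -0.    0.77  0.12] F [ 0.2 -0.1 -0.4] w 0.052 0.0
  fin (array([ 437.5, -125.6]), array([69.5,  9.7]), 53.2) z 0.0426 px [ 326  189   15   98 1367]
  fin (array([550.1, 406.2]), array([70.4, 11. ]), 4.5) z 0.0465 px [123 202   8  37 253]
  fin (array([551.2, 316.7]), array([70.7, 11.3]), 0.8) z 0.0465 px [169 202   8  37 237]
  fin (array([459.4, 316.5]), array([69.3, 11.6]), 2.2) z 0.0468 px [167 249   8  37 252]
```

View pics/tub2.png

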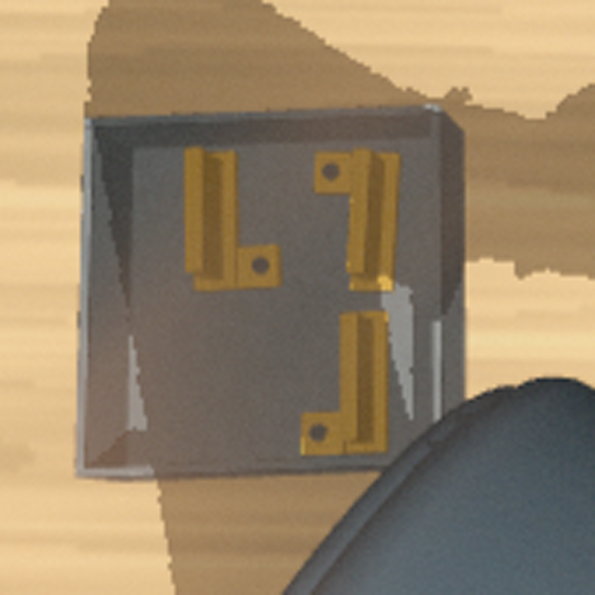

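The crop shows three tub brackets, with nothing else in the tub. The one at (215,215) is left: foot at the low end, turning image-right. The one at (372,215) is left: foot at the top, turning image-left. The one at (365,385) is right: foot at the bottom, turning image-left. The bench bracket is left.

```bash
python3 - <<'E'
from h import *
plan([([.437,-.125,.031],53.2,0,5,.6)])
E
```

```text
0 0 26 0 0 0 0.6; 0 0 26 0 0 0 0.6; 0 0 25 0 0 0 0.6; 0 0 26 0 0.1 0 0.6; -0.8 -0.8 25.2 0 0 0.1 0.6
```

>>> send_rows:
  deltas: "0 0 26 0 0 0 0.6; 0 0 26 0 0 0 0.6; 0 0 25 0 0 0 0.6; 0 0 26 0 0 0 0.6; 0 -1 25 0 0 0 0.6; 0 0 0 0 0 0 0; 0 0 0 0 0 0 0; 0 0 0 0 0 0 0; 0 0 0 0 0 0 0; 0 0 0 0 0 0 0"

```text
time: 16.62
position: [0.4375, -0.1244, 0.0834]
tool_rot: [0.894, 0.448, -0.0, 0.002]
ft_force: [-0.8, 1.3, 0.7]
grip_width: 0.0102
grip_force: 0.5
```

>>> send_rows:
  deltas: "0 0 0 0 0 0 0; 0 0 0 0 0 0 0; 0 0 0 0 0 0 0; 0 0 -15 0 0 0 0; 0 0 -30 0 0 0 0; 0 0 -40 0 0 0 0; 0 0 -40 0 0 0 0; 0 0 0 0 0 0 0"

```text
time: 17.62
position: [0.4385, -0.1246, 0.2099]
tool_rot: [0.894, 0.448, 0.001, 0.004]
ft_force: [0.4, 0.1, -2.4]
grip_width: 0.0093
grip_force: 40.0
```

```bash
python3 - <<'E'
from h import *
st()
plan([([.4376,-.359,.15],89.1,0,8,0),([.4376,-.359,.065],89.1,0,4,0),([.4376,-.359,.036],89.1,0,5,0)])
E
```

```text
t 17.62 pos [ 0.4385 -0.1246  0.2099] xax [ 0.599  0.801 -0.002] z [ 0.005 -0.006 -1.   ] q [-0.52  0.44  1.93 -0.    0.76  0.12] F [ 0.4  0.1 -2.4] w 0.0093 39.99961984343827
-24 17 1 0.1 0 -4.5 0; -25 16 1 0 0 -4.5 0; -26 14 1 0.1 0 -4.5 0; -27 11 1 0 0 -4.5 0; -28 9 2 0 0.1 -4.5 0; -28 7 1 0.1 0 -4.5 0; -29 5 1 0 0.1 -4.4 0; -28.7 3.3 1.8 0.1 0 -4.5 0; 0 0 21 0 0 0 0; 0 0 21 0 0 0 0
0 0 21 0 0 0 0; 0 0 22 0 0 0 0; 0 0 6 0 0 0 0; 0 0 6 0 0 0 0; 0 0 6 0 0 0 0; 0 0 5 0 0 0 0; 0 0 6 0 0 0 0
```

>>> send_rows:
  deltas: "-24 17 1 0 0 -4.5 0; -25 16 1 0 0 -4.5 0; -26 14 1 0 0 -4.5 0; -27 11 1 0 0 -4.5 0; -28 9 2 0 0 -4.5 0; -28 7 1 0 0 -4.5 0; -29 5 1 0 0 -4.4 0; -29 3 2 0 0 -4.5 0; 0 0 21 0 0 0 0; 0 0 21 0 0 0 0"

```text
time: 18.88
position: [0.435, -0.3584, 0.1537]
tool_rot: [0.713, 0.701, -0.001, -0.001]
ft_force: [-1.0, -0.2, -3.5]
grip_width: 0.0096
grip_force: 40.0
```

```bash
python3 - <<'E'
from h import *
st()
c=cam("top"); W=c["W"]
# tray_left walls
for n in ("top",):
    r=robot.cut_out(n,"tray_left")[0]; w=W[r["region"]]; print(r["p"],rect(w,.018,.035),"floor z",np.median(w[(w[:,0]>.48)&(w[:,0]<.56)&(abs(w[:,1]+.36)<.04)],0))
plan([([.4376,-.359,.065],89.1,0,3,0),([.4376,-.359,.037],89.1,0,5,0)])
E
```

```text
t 18.88 pos [ 0.435  -0.3584  0.1537] xax [ 0.017  1.    -0.   ] z [-0.002 -0.    -1.   ] q [-0.89  0.64  1.7  -0.    0.8  -0.87] F [-1.  -0.2 -3.5] w 0.0096 39.99963903799653
0.6 (array([ 577.2, -361.2]), array([130.3, 158.7]), 89.1) floor z [ 0.54480485 -0.34028179  0.00414468]
-1 1 12 -0.1 -0.1 0 0; -1 1 12 -0.1 -0.1 0 0; -0.3 1.8 12.3 -0.1 0 0 0; 0 0 6 0 0 0 0; 0 0 5 0 0 0 0; 0 0 6 0 0 0 0; 0 0 5 0 0 0 0; 0 0 6 0 0 0 0
```

>>> send_rows:
  deltas: "-1 1 12 0 0 0 0; 0 1 12 0 0 0 0; 0 1 12 0 0 0 0; 0 0 6 0 0 0 0; 0 0 5 0 0 0 0; 0 0 6 0 0 0 0; 0 0 5 0 0 0 0; 0 0 6 0 0 0 0; 0 0 0 0 0 0 0; 0 0 0 0 0 0 0.4"

```text
time: 20.23
position: [0.4393, -0.3603, 0.0929]
tool_rot: [0.713, 0.702, -0.001, 0.002]
ft_force: [-0.1, -1.1, 0.5]
grip_width: 0.014
grip_force: 0.0
```

>>> send_rows:
  deltas: "0 0 0 0 0 0 0.4; 0 0 0 0 0 0 0.4; 0 0 0 0 0 0 0.4; 0 0 0 0 0 0 0.4; 0 0 -20 0 0 0 0.4; 0 0 -40 0 0 0 0.4; 0 0 -50 0 0 0 0.4; 0 0 -20 0 0 0 0.4; 0 0 0 0 0 0 0.4"

```text
time: 21.35
position: [0.4397, -0.3603, 0.2244]
tool_rot: [0.713, 0.702, -0.001, 0.003]
ft_force: [0.8, 1.0, 0.4]
grip_width: 0.0346
grip_force: 0.0
```

```bash
python3 - <<'E'
from br import *
st()
c=cam("wrist"); fins(c,.034,.056,[.39,.62,-.41,-.31])
plan([([.48,-.15,.17],88,0,5,.5),([.48,.12,.19],30,0,7,.5),([.551,.316,.16],0.8,0,6,.5)])
E
```

```text
t 21.35 pos [ 0.4397 -0.3603  0.2244] xax [ 0.016  1.    -0.006] z [ 0.003 -0.006 -1.   ] q [-0.88  0.54  1.65 -0.    0.95 -0.87] F [0.8 1.  0.4] w 0.0346 0.0
  fin (array([ 439.5, -361.5]), array([70. ,  9.6]), 89.2) z 0.0466 px [ 322  186   14   95 1259]
42 8 0 0 0 0.2 0.5; 42 7 0 0 0.1 0.2 0.5; 42 7 0 0 0 0.2 0.5; 42 7 1 0 0.1 0.3 0.5; 42.5 7.1 0.4 0.1 0 0.2 0.5; 39 -1 -3 0 0 8.3 0.5; 38 -7 -3 0 0 8.3 0.5; 36 -12 -3 0 0 8.3 0.5; 34 -18 -3 0 0 8.3 0.5; 32 -22 -3 0 0 8.3 0.5
28 -27 -3 0 0 8.3 0.5; 23.7 -29.9 -2.1 0 0 8.2 0.5; 27 -22 5 0 0 4.9 0.5; 25 -25 5 0 0 4.9 0.5; 22 -27 5 0 0 4.9 0.5; 20 -28 5 0 0 4.8 0.5; 17 -30 5 0 0 4.9 0.5; 15.3 -31.1 4.9 0 0 4.8 0.5
```

>>> send_rows:
  deltas: "42 8 0 0 0 0.2 0.5; 42 7 0 0 0.1 0.2 0.5; 42 7 0 0 0 0.2 0.5; 42 7 1 0 0.1 0.3 0.5; 42 7 0 0.1 0 0.2 0.5; 39 -1 -3 0 0 8.3 0.5; 38 -7 -3 0 0 8.3 0.5; 36 -12 -3 0 0 8.3 0.5; 34 -18 -3 0 0 8.3 0.5; 32 -22 -3 0 0 8.3 0.5"

```text
time: 22.65
position: [0.479, 0.0437, 0.2347]
tool_rot: [0.92, 0.392, -0.002, -0.002]
ft_force: [0.3, 0.4, 0.8]
grip_width: 0.0437
grip_force: 0.0
```

>>> send_rows:
  deltas: "28 -27 -3 0 0 8.3 0.5; 24 -30 -2 0 0 8.2 0.5; 27 -22 5 0 0 4.9 0.5; 25 -25 5 0 0 4.9 0.5; 22 -27 5 0 0 4.9 0.5; 20 -28 5 0 0 4.8 0.5; 17 -30 5 0 0 4.9 0.5; 15 -31 5 0 0 4.8 0.5; 0 0 0 0 0 0 0.5"

```text
time: 23.78
position: [0.5503, 0.3172, 0.2086]
tool_rot: [1.0, 0.008, -0.002, 0.0]
ft_force: [-0.8, -0.1, 0.2]
grip_width: 0.0435
grip_force: 0.0
```

```bash
python3 - <<'E'
from br import *
st()
c=cam("wrist"); save(c,"w3"); fins(c,.034,.056,[.42,.59,.28,.44])
plan([([.551,.316,.09],0.8,0,3,.5),([.551,.316,.037],0.8,0,4,.5)])
E
```

```text
t 23.77 pos [0.5503 0.3172 0.2086] xax [ 1.     0.017 -0.005] z [-0.005 -0.    -1.   ] q [0.35 0.64 1.48 0.   1.03 1.9 ] F [-0.8 -0.1  0.2] w 0.0435 0.0
  fin (array([552.8, 405.9]), array([67.1, 10.8]), 4.4) z 0.0472 px [ 186  186   34   91 1837]
  fin (array([552.4, 315.2]), array([70.1, 10. ]), 0.1) z 0.0476 px [ 325  187   16  100 1439]
  fin (array([456.8, 315. ]), array([29.3, 10. ]), 3.1) z 0.0477 px [323 345  15  34 453]
1 0 23 0 0.1 0 0.5; 0 0 22 0 0.1 0.1 0.5; 0.5 -0.2 22.9 0.1 0.1 0 0.5; 0 0 13 0 0 0 0.5; 0 0 13 0 0 0 0.5; 0 0 14 0 0 0 0.5; 0 0.1 13 0 0 0 0.5
```

View pics/w3.png

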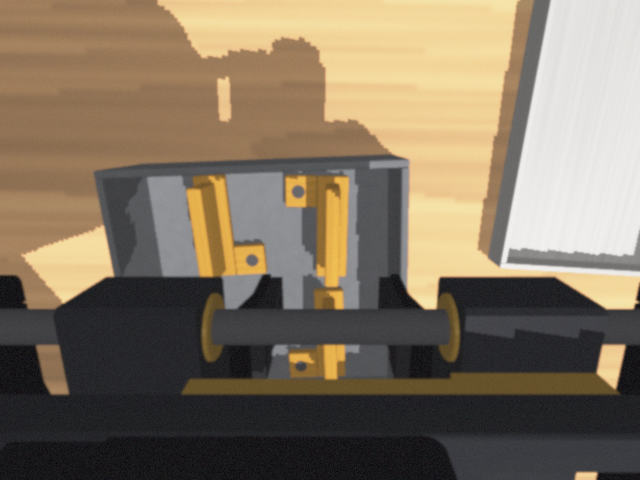

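The wrist view agrees on all three hands. The bracket under the gripper, at (332,230), has its foot at the top left, so it is left.

>>> send_rows:
  deltas: "1 1 23 0 0.1 0 0.5; 0 1 22 0 0.1 0.1 0.5; 0 0 23 0.1 0.1 0 0.5; 0 0 13 0 0 0 0.5; 0 0 13 0 0 0 0.5; 0 0 14 0 0 0 0.5; 0 0 13 0 0 0 0.5; 0 0 0 0 0 0 0; 0 0 0 0 0 0 0; 0 0 0 0 0 0 0"

```text
time: 25.08
position: [0.5524, 0.314, 0.091]
tool_rot: [1.0, 0.006, 0.002, -0.001]
ft_force: [-0.1, -0.1, -0.4]
grip_width: 0.021
grip_force: 0.0
```

>>> send_rows:
  deltas: "0 0 0 0 0 0 0; 0 0 0 0 0 0 0; 0 0 0 0 0 0 0; 0 0 0 0 0 0 0; 0 0 -15 0 0 0 0; 0 0 -35 0 0 0 0; 0 0 -45 0 0 0 0; 0 0 -45 0 0 0 0; 0 0 -20 0 0 0 0"

```text
time: 26.2
position: [0.552, 0.3133, 0.2535]
tool_rot: [1.0, 0.006, 0.004, -0.001]
ft_force: [0.2, 0.2, -3.1]
grip_width: 0.0094
grip_force: 40.0
```

```bash
python3 - <<'E'
from br import *
st()
plan([([.50,.12,.20],30,0,6,0),([.48,-.15,.19],88,0,7,0),([.4926,-.361,.15],89.1,0,7,0)])
E
```

```text
t 26.2 pos [0.552  0.3133 0.2535] xax [1.    0.012 0.007] z [ 0.007  0.003 -1.   ] q [0.34 0.58 1.45 0.   1.1  1.9 ] F [ 0.2  0.2 -3.1] w 0.0094 39.999517081305385
-9 32 0 0 -0.1 -4.9 0; -12 31 0 0 -0.1 -4.9 0; -14 30 0 0 -0.1 -4.9 0; -17 29 1 0 -0.1 -4.9 0; -19 27 0 0 0 -4.8 0; -22.1 25.8 0.9 -0.1 -0.1 -4.9 0; -22 32 1 0 0 -8.3 0; -26 29 2 0 0 -8.3 0; -30 24 1 0 0 -8.3 0; -33 20 2 0 0 -8.3 0
-36 15 1 0 0 -8.3 0; -37 9 2 0 0 -8.2 0; -38.7 4.3 1.1 0 0 -8.3 0; -30 3 6 0 0 -0.2 0; -30 3 6 0 0 -0.1 0; -30 3 6 0 0 -0.2 0; -30 2 6 0 0 -0.1 0; -30 3 5 0 0 -0.2 0; -30 2 6 0 0 -0.1 0; -30.5 2.2 5.2 0 0 -0.2 0
```

>>> send_rows:
  deltas: "-9 32 0 0 -0.1 -4.9 0; -12 31 0 0 -0.1 -4.9 0; -14 30 0 0 -0.1 -4.9 0; -17 29 1 0 -0.1 -4.9 0; -19 27 0 0 0 -4.8 0; -22 26 1 -0.1 -0.1 -4.9 0; -22 32 1 0 0 -8.3 0; -26 29 2 0 0 -8.3 0; -30 24 1 0 0 -8.3 0; -33 20 2 0 0 -8.3 0"

```text
time: 27.45
position: [0.4874, -0.0357, 0.2424]
tool_rot: [0.85, 0.526, -0.002, -0.001]
ft_force: [0.5, 0.9, -2.7]
grip_width: 0.0096
grip_force: 40.0
```

>>> send_rows:
  deltas: "-36 15 1 0 0 -8.3 0; -37 9 2 0 0 -8.2 0; -39 4 1 0 0 -8.3 0; -30 3 6 0 0 -0.2 0; -30 3 6 0 0 -0.1 0; -30 3 6 0 0 -0.2 0; -30 2 6 0 0 -0.1 0; -30 3 5 0 0 -0.2 0; -30 2 6 0 0 -0.1 0; -30 2 5 0 0 -0.2 0"

```text
time: 28.7
position: [0.4906, -0.3614, 0.1983]
tool_rot: [0.713, 0.702, -0.002, -0.002]
ft_force: [0.8, -1.3, -3.3]
grip_width: 0.0099
grip_force: 40.0
```

```bash
python3 - <<'E'
from br import *
st()
plan([([.4946,-.361,.07],89.1,0,4,0),([.4946,-.361,.040],89.1,0,5,0)])
E
```

```text
t 28.7 pos [ 0.4906 -0.3614  0.1983] xax [ 0.016  1.    -0.   ] z [-0.006 -0.    -1.   ] q [-0.82  0.62  1.55 -0.01  0.97 -0.8 ] F [ 0.8 -1.3 -3.3] w 0.0099 40.00041503459215
0 1 19 -0.1 0 0 0; 0 1 19 -0.1 0 0 0; 0 1 20 -0.1 0 0 0; 0.5 1.2 19.3 0 0 0 0; 0 0 6 0 0 0 0; 0 0 6 0 0 0 0; 0 0 6 0 0 0 0; 0 0 6 0 0 0 0; 0 0 6 0 0 0 0
```

>>> send_rows:
  deltas: "0 1 19 -0.1 0 0 0; 0 1 19 -0.1 0 0 0; 0 1 20 -0.1 0 0 0; 0 1 19 0 0 0 0; 0 0 6 0 0 0 0; 0 0 6 0 0 0 0; 0 0 6 0 0 0 0; 0 0 6 0 0 0 0; 0 0 6 0 0 0 0; 0 0 0 0 0 0 0"

```text
time: 29.95
position: [0.4952, -0.3607, 0.0912]
tool_rot: [0.713, 0.702, 0.0, 0.0]
ft_force: [-0.1, -0.9, -3.1]
grip_width: 0.0097
grip_force: 40.0
```

>>> send_rows:
  deltas: "0 0 0 0 0 0 0.4; 0 0 0 0 0 0 0.4; 0 0 0 0 0 0 0.4; 0 0 0 0 0 0 0.4; 0 0 -20 0 0 0 0.4; 0 0 -40 0 0 0 0.4; 0 0 -50 0 0 0 0.4; 0 0 -20 0 0 0 0.4; 0 0 0 0 0 0 0.4"

```text
time: 31.08
position: [0.4961, -0.3616, 0.2251]
tool_rot: [0.713, 0.702, -0.0, 0.004]
ft_force: [0.5, 0.7, -0.2]
grip_width: 0.0348
grip_force: 0.0
```

```bash
python3 - <<'E'
from br import *
st()
c=cam("wrist"); fins(c,.034,.056,[.39,.62,-.41,-.31])
plan([([.48,-.15,.18],88,0,5,.5),([.48,.12,.20],30,0,7,.5),([.552,.406,.16],4.4,0,7,.5)])
E
```

```text
t 31.07 pos [ 0.4961 -0.3616  0.2251] xax [ 0.016  1.    -0.006] z [ 0.006 -0.006 -1.   ] q [-0.81  0.59  1.53  0.    1.01 -0.8 ] F [ 0.5  0.7 -0.2] w 0.0348 0.0
  fin (array([ 439.8, -361.3]), array([69.4, 10.5]), 89.2) z 0.0464 px [ 242  186   22   94 1517]
  fin (array([ 495.8, -362.1]), array([69.6,  9.5]), 89.2) z 0.0466 px [ 321  186   14   94 1236]
42 -4 -2 0 0 0.2 0.5; 42 -4 -2 0 0 0.2 0.5; 42 -4 -2 0.1 0.1 0.2 0.5; 42 -4 -1 0 0 0.3 0.5; 42.5 -4.2 -1.4 0.1 0.1 0.2 0.5; 39 -1 -3 0 0 8.3 0.5; 38 -7 -3 0 0 8.3 0.5; 36 -12 -3 0 0 8.3 0.5; 34 -18 -3 0 0 8.3 0.5; 32 -22 -3 0 0 8.3 0.5
28 -27 -2 0 0 8.3 0.5; 23.8 -30 -2.9 0 0 8.2 0.5; 29 -30 6 0 0 3.7 0.5; 27 -32 6 0 0 3.7 0.5; 25 -34 6 0 0 3.6 0.5; 23 -35 6 0 0 3.7 0.5; 21 -37 5 0 0 3.6 0.5; 19 -38 6 0 0 3.7 0.5; 15.8 -39.1 5.1 0 0 3.6 0.5
```

>>> send_rows:
  deltas: "42 -4 -2 0 0 0.2 0.5; 42 -4 -2 0 0 0.2 0.5; 42 -4 -2 0.1 0.1 0.2 0.5; 42 -4 -1 0 0 0.3 0.5; 42 -4 -1 0.1 0.1 0.2 0.5; 39 -1 -3 0 0 8.3 0.5; 38 -7 -3 0 0 8.3 0.5; 36 -12 -3 0 0 8.3 0.5; 34 -18 -3 0 0 8.3 0.5; 32 -22 -3 0 0 8.3 0.5"

```text
time: 32.38
position: [0.4792, 0.0438, 0.2439]
tool_rot: [0.92, 0.392, -0.002, -0.002]
ft_force: [0.4, 0.0, -0.3]
grip_width: 0.0436
grip_force: 0.0
```

>>> send_rows:
  deltas: "28 -27 -2 0 0 8.3 0.5; 24 -30 -3 0 0 8.2 0.5; 29 -30 6 0 0 3.7 0.5; 27 -32 6 0 0 3.7 0.5; 25 -34 6 0 0 3.6 0.5; 23 -35 6 0 0 3.7 0.5; 21 -37 5 0 0 3.6 0.5; 19 -38 6 0 0 3.7 0.5; 16 -39 5 0 0 3.6 0.5; 0 0 0 0 0 0 0.5"

```text
time: 33.62
position: [0.5517, 0.408, 0.2081]
tool_rot: [0.999, 0.04, -0.002, -0.001]
ft_force: [-0.8, -1.1, 0.2]
grip_width: 0.0436
grip_force: 0.0
```

```bash
python3 - <<'E'
from br import *
st()
c=cam("wrist"); fins(c,.034,.056,[.42,.59,.28,.44])
plan([([.552,.406,.09],4.4,0,3,.5),([.552,.406,.040],4.4,0,4,.5)])
E
```

```text
t 33.62 pos [0.5517 0.408  0.2081] xax [ 0.997  0.08  -0.004] z [-0.004  0.002 -1.   ] q [0.47 0.7  1.34 0.   1.1  1.96] F [-0.8 -1.1  0.2] w 0.0436 0.0
  fin (array([551.5, 405.7]), array([70. ,  9.7]), 4.6) z 0.0476 px [ 326  190   15  101 1424]
0 0 22 0 0.1 0 0.5; 0 0 23 0 0.1 0.1 0.5; 0.9 0.4 22.3 0 0.1 0 0.5; 0 0 13 0 0 0 0.5; 0 0 12 0 0 0 0.5; 0 0 13 0 0 0 0.5; 0 0 12 0 0 0 0.5
```

>>> send_rows:
  deltas: "0 0 22 0 0.1 0 0.5; 0 0 23 0 0.1 0 0.5; 0 0 22 0 0.1 0 0.5; 0 0 13 0 0 0 0.5; 0 0 12 0 0 0 0.5; 0 0 13 0 0 0 0.5; 0 0 12 0 0 0 0.5; 0 0 0 0 0 0 0; 0 0 0 0 0 0 0; 0 0 0 0 0 0 0"

```text
time: 34.92
position: [0.553, 0.4063, 0.0943]
tool_rot: [0.999, 0.038, 0.002, -0.002]
ft_force: [0.3, 0.3, -0.4]
grip_width: 0.0215
grip_force: 0.0
```

>>> send_rows:
  deltas: "0 0 0 0 0 0 0; 0 0 0 0 0 0 0; 0 0 0 0 0 0 0; 0 0 0 0 0 0 0; 0 0 -15 0 0 0 0; 0 0 -35 0 0 0 0; 0 0 -45 0 0 0 0; 0 0 -45 0 0 0 0; 0 0 -20 0 0 0 0"

```text
time: 36.05
position: [0.5528, 0.4058, 0.2571]
tool_rot: [0.999, 0.038, 0.004, -0.002]
ft_force: [0.5, 0.2, -3.0]
grip_width: 0.0093
grip_force: 40.0
```

```bash
python3 - <<'E'
from br import *
st()
plan([([.50,.12,.20],35,0,7,0),([.49,-.15,.19],88,0,7,0),([.547,-.361,.15],89.1,0,6,0)])
E
```

```text
t 36.05 pos [0.5528 0.4058 0.2571] xax [0.997 0.077 0.007] z [ 0.007  0.004 -1.   ] q [0.47 0.64 1.31 0.   1.18 1.96] F [ 0.5  0.2 -3. ] w 0.0093 39.998829178512096
-11 40 1 0 -0.1 -4.4 0; -14 39 1 0 -0.1 -4.4 0; -17 38 1 0 -0.1 -4.4 0; -19 37 0 0 0 -4.3 0; -22 35 1 0 -0.1 -4.4 0; -25 33 0 -0.1 -0.1 -4.3 0; -27.1 31.8 1.1 0 0 -4.4 0; -23 31 1 0 0 -7.6 0; -27 27 1 0 0 -7.6 0; -31 24 2 0 0 -7.6 0
-33 19 1 0 0 -7.5 0; -36 15 2 0 0 -7.6 0; -37 10 1 0 0 -7.5 0; -38.5 4.8 1.9 0 0 -7.6 0; -35 11 7 0 0 -0.2 0; -35 11 7 0 0 -0.2 0; -35 10 6 0 0 -0.2 0; -35 10 7 0 0 -0.2 0; -35 10 6 0 0 -0.1 0; -34.4 10.6 6.9 0 0 -0.2 0
```

>>> send_rows:
  deltas: "-11 40 1 0 -0.1 -4.4 0; -14 39 1 0 -0.1 -4.4 0; -17 38 1 0 -0.1 -4.4 0; -19 37 0 0 0 -4.3 0; -22 35 1 0 -0.1 -4.4 0; -25 33 0 -0.1 -0.1 -4.3 0; -27 32 1 0 0 -4.4 0; -23 31 1 0 0 -7.6 0; -27 27 1 0 0 -7.6 0; -31 24 2 0 0 -7.6 0"

```text
time: 37.3
position: [0.4948, 0.0025, 0.2447]
tool_rot: [0.874, 0.485, -0.002, -0.0]
ft_force: [0.5, -0.3, -2.4]
grip_width: 0.0095
grip_force: 40.0
```

>>> send_rows:
  deltas: "-33 19 1 0 0 -7.5 0; -36 15 2 0 0 -7.6 0; -37 10 1 0 0 -7.5 0; -38 5 2 0 0 -7.6 0; -35 11 7 0 0 -0.2 0; -35 11 7 0 0 -0.2 0; -35 10 6 0 0 -0.2 0; -35 10 7 0 0 -0.2 0; -35 10 6 0 0 -0.1 0; -34 11 7 0 0 -0.2 0"

```text
time: 38.55
position: [0.5467, -0.3615, 0.1985]
tool_rot: [0.713, 0.701, -0.002, -0.002]
ft_force: [-0.3, -0.3, -2.4]
grip_width: 0.0093
grip_force: 40.0
```

```bash
python3 - <<'E'
from br import *
st()
plan([([.548,-.361,.07],89.1,0,4,0),([.548,-.361,.043],89.1,0,5,0)])
E
```

```text
t 38.55 pos [ 0.5467 -0.3615  0.1985] xax [ 0.016  1.    -0.001] z [-0.005 -0.001 -1.   ] q [-0.75  0.68  1.43 -0.    1.04 -0.73] F [-0.3 -0.3 -2.4] w 0.0093 39.99914011918008
0 0 19 -0.1 0 0 0; 0 1 20 -0.1 0 0 0; 0 0 19 -0.1 0 0 0; 0.5 0.5 19.5 0 0 0 0; 0 0 5 0 0 0 0; 0 0 6 0 0 0 0; 0 0 5 0 0 0 0; 0 0 6 0 0 0 0; 0.1 0 5 0 0 0 0
```

>>> send_rows:
  deltas: "0 0 19 -0.1 0 0 0; 0 1 20 -0.1 0 0 0; 0 0 19 -0.1 0 0 0; 0 1 20 0 0 0 0; 0 0 5 0 0 0 0; 0 0 6 0 0 0 0; 0 0 5 0 0 0 0; 0 0 6 0 0 0 0; 0 0 5 0 0 0 0; 0 0 0 0 0 0 0"

```text
time: 39.8
position: [0.5489, -0.3608, 0.0936]
tool_rot: [0.713, 0.702, -0.0, 0.001]
ft_force: [-0.6, -0.4, -3.1]
grip_width: 0.0098
grip_force: 40.0
```

>>> send_rows:
  deltas: "0 0 0 0 0 0 0.4; 0 0 0 0 0 0 0.4; 0 0 0 0 0 0 0.4; 0 0 0 0 0 0 0.4; 0 0 -20 0 0 0 0.4; 0 0 -40 0 0 0 0.4; 0 0 -50 0 0 0 0.4; 0 0 -20 0 0 0 0.4; 0 0 0 0 0 0 0.4"

```text
time: 40.92
position: [0.5498, -0.3614, 0.2274]
tool_rot: [0.713, 0.702, -0.0, 0.004]
ft_force: [0.6, 1.0, -0.3]
grip_width: 0.0349
grip_force: 0.0
```

```bash
python3 - <<'E'
from br import *
st()
c=cam("wrist"); fins(c,.034,.056,[.39,.62,-.41,-.31])
c=cam("top"); fins(c,.036,.056,[.41,.59,.28,.447])
plan([([.47,-.15,.18],88,0,6,.5),([.45,.12,.20],30,0,7,.5),([.459,.316,.16],2.2,0,6,.5)])
E
```

```text
t 40.92 pos [ 0.5498 -0.3614  0.2274] xax [ 0.016  1.    -0.006] z [ 0.006 -0.006 -1.   ] q [-0.75  0.64  1.41 -0.    1.08 -0.74] F [ 0.6  1.  -0.3] w 0.0349 0.0
  fin (array([ 439.9, -361.2]), array([69.2, 10.9]), 88.9) z 0.0462 px [ 168  187   28   90 1714]
  fin (array([ 496.1, -362.2]), array([69.8, 10.4]), 89.1) z 0.0464 px [ 247  187   20   93 1476]
  fin (array([ 549.4, -363.7]), array([70.1,  9.6]), 89.2) z 0.0466 px [ 321  187   14   94 1232]
  fin (array([459.3, 316.5]), array([69.4, 10.7]), 3.4) z 0.0467 px [167 249   7  37 253]
35 -14 -1 0 0 0.2 0.5; 35 -14 -1 0 0 0.2 0.5; 35 -14 -1 0 0 0.2 0.5; 34 -14 -1 0 0 0.2 0.5; 35 -14 -2 0 0 0.2 0.5; 34.3 -13.5 -1.4 0 0.1 0.1 0.5; 38 -4 -3 0 0 8.3 0.5; 38 -10 -3 0 0 8.3 0.5; 36 -15 -3 0 0 8.3 0.5; 33 -20 -3 0 0 8.3 0.5
30 -25 -3 0 0 8.3 0.5; 26 -28 -2 0 0 8.3 0.5; 21.2 -32 -2.9 0 -0.1 8.2 0.5; 18 -28 7 0 0 4.6 0.5; 15 -29 7 0 0 4.6 0.5; 13 -30 6 0 0 4.7 0.5; 11 -31 7 0 0 4.6 0.5; 8 -31 6 0 0 4.7 0.5; 5.1 -32.3 6.8 0 0 4.6 0.5
```

>>> send_rows:
  deltas: "35 -14 -1 0 0 0.2 0.5; 35 -14 -1 0 0 0.2 0.5; 35 -14 -1 0 0 0.2 0.5; 34 -14 -1 0 0 0.2 0.5; 35 -14 -2 0 0 0.2 0.5; 34 -14 -1 0 0.1 0.1 0.5; 38 -4 -3 0 0 8.3 0.5; 38 -10 -3 0 0 8.3 0.5; 36 -15 -3 0 0 8.3 0.5; 33 -20 -3 0 0 8.3 0.5"

```text
time: 42.28
position: [0.4574, 0.0055, 0.2413]
tool_rot: [0.889, 0.458, -0.001, -0.001]
ft_force: [0.4, -0.2, -0.0]
grip_width: 0.0434
grip_force: 0.0
```

>>> send_rows:
  deltas: "30 -25 -3 0 0 8.3 0.5; 26 -28 -2 0 0 8.3 0.5; 21 -32 -3 0 -0.1 8.2 0.5; 18 -28 7 0 0 4.6 0.5; 15 -29 7 0 0 4.6 0.5; 13 -30 6 0 0 4.7 0.5; 11 -31 7 0 0 4.6 0.5; 8 -31 6 0 0 4.7 0.5; 5 -32 7 0 0 4.6 0.5; 0 0 0 0 0 0 0.5"

```text
time: 43.52
position: [0.4575, 0.3162, 0.2083]
tool_rot: [1.0, 0.021, -0.002, 0.001]
ft_force: [0.2, -0.1, 0.5]
grip_width: 0.0435
grip_force: 0.0
```

```bash
python3 - <<'E'
from br import *
st()
c=cam("wrist"); fins(c,.034,.056,[.42,.59,.28,.44])
plan([([.459,.3155,.09],2.5,0,3,.5),([.459,.3155,.039],2.5,0,4,.5)])
E
```

```text
t 43.52 pos [0.4575 0.3162 0.2083] xax [ 0.999  0.042 -0.004] z [-0.004 -0.002 -1.   ] q [ 0.4   0.55  1.68 -0.    0.91  1.93] F [ 0.2 -0.1  0.5] w 0.0435 0.0
  fin (array([460.3, 315.5]), array([70.1,  9.7]), 2.5) z 0.0476 px [ 323  186   15  101 1438]
1 0 23 0 0.1 0 0.5; 0 0 22 0.1 0.1 -0.1 0.5; 0.7 -0.5 22.7 0 0 0 0.5; 0 0 13 0 0 0 0.5; 0 0 13 0 0 0 0.5; 0 0 12 0 0 0 0.5; 0 0 13 0 0 0 0.5
```

>>> send_rows:
  deltas: "1 0 23 0 0.1 0 0.5; 0 0 22 0.1 0.1 0 0.5; 1 0 23 0 0 0 0.5; 0 0 13 0 0 0 0.5; 0 0 13 0 0 0 0.5; 0 0 12 0 0 0 0.5; 0 0 13 0 0 0 0.5; 0 0 0 0 0 0 0; 0 0 0 0 0 0 0; 0 0 0 0 0 0 0"

```text
time: 44.82
position: [0.4611, 0.3153, 0.0917]
tool_rot: [1.0, 0.019, 0.002, -0.001]
ft_force: [-0.1, 0.2, -0.1]
grip_width: 0.0213
grip_force: 0.0
```

>>> send_rows:
  deltas: "0 0 0 0 0 0 0; 0 0 0 0 0 0 0; 0 0 0 0 0 0 0; 0 0 0 0 0 0 0; 0 0 -15 0 0 0 0; 0 0 -35 0 0 0 0; 0 0 -45 0 0 0 0; 0 0 -45 0 0 0 0; 0 0 -20 0 0 0 0"

```text
time: 45.95
position: [0.4607, 0.315, 0.2542]
tool_rot: [1.0, 0.019, 0.003, -0.001]
ft_force: [0.0, 0.6, -3.2]
grip_width: 0.0096
grip_force: 40.0
```

```bash
python3 - <<'E'
from br import *
st()
plan([([.632,.119,.15],87.5,0,10,0),([.632,.119,.07],87.5,0,5,0)])
E
```

```text
t 45.95 pos [0.4607 0.315  0.2542] xax [0.999 0.039 0.007] z [ 0.006  0.002 -1.   ] q [ 0.4   0.48  1.65 -0.    1.    1.93] F [ 0.   0.6 -3.2] w 0.0096 39.99865930527449
16 20 5 0 0 -8.5 0; 13 22 5 0 0 -8.5 0; 10 24 5 0 0 -8.5 0; 6 25 6 0 0 -8.5 0; 2 26 5 0 -0.1 -8.5 0; -2 26 6 0 0 -8.6 0; -6 26 5 0.1 0 -8.5 0; -9 25 6 0.1 -0.1 -8.6 0; -13 23 5 0 0 -8.5 0; -15.5 20.3 5.7 0.1 -0.1 -8.6 0
0 0 16 0 0 0 0; 0 0 16 0 0 0 0; 0 0 16 0 0 0 0; 0 0 16 0 0 0 0; 0 0 16 0 0 0 0
```

>>> send_rows:
  deltas: "16 20 5 0 0 -8.5 0; 13 22 5 0 0 -8.5 0; 10 24 5 0 0 -8.5 0; 6 25 6 0 0 -8.5 0; 2 26 5 0 -0.1 -8.5 0; -2 26 6 0 0 -8.6 0; -6 26 5 0.1 0 -8.5 0; -9 25 6 0.1 -0.1 -8.6 0; -13 23 5 0 0 -8.5 0; -15 20 6 0.1 -0.1 -8.6 0"

```text
time: 47.2
position: [0.631, 0.1185, 0.1971]
tool_rot: [0.721, 0.693, -0.003, -0.001]
ft_force: [0.5, 0.3, -3.1]
grip_width: 0.0099
grip_force: 40.0
```

```bash
python3 - <<'E'
from br import *
st()
c=cam("scene"); r=robot.cut_out("scene","tray_right")[0]; w=c["W"][r["region"]]; print(r["p"],rect(w,.018,.035))
plan([([.632,.119,.07],87.5,0,4,0),([.632,.119,.041],87.5,0,5,0)])
E
```

```text
t 47.2 pos [0.631  0.1185 0.1971] xax [ 0.039  0.999 -0.002] z [-0.006 -0.002 -1.   ] q [ 0.01  0.66  1.47 -0.    1.02  0.05] F [ 0.5  0.3 -3.1] w 0.0099 40.000211047008634
0.65 (array([663.6, 117.3]), array([131.9, 282.3]), 87.0)
1 0 19 -0.1 0 0 0; 0 0 19 0 0.1 0 0; 1 0 19 -0.1 0 -0.1 0; 0.1 -0.2 18.7 0 0.1 0 0; 0 0 6 0 0 0 0; 0 0 6 0 0 0 0; 0 0 6 0 0 0 0; 0 0 5 0 0 0 0; 0 0 6 0 0 0 0
```

>>> send_rows:
  deltas: "1 0 19 -0.1 0 0 0; 0 0 19 0 0.1 0 0; 1 0 19 -0.1 0 0 0; 0 0 19 0 0.1 0 0; 0 0 6 0 0 0 0; 0 0 6 0 0 0 0; 0 0 6 0 0 0 0; 0 0 5 0 0 0 0; 0 0 6 0 0 0 0; 0 0 0 0 0 0 0"

```text
time: 48.55
position: [0.6308, 0.1213, 0.0919]
tool_rot: [0.722, 0.692, 0.0, -0.001]
ft_force: [-0.2, 0.0, -2.4]
grip_width: 0.0099
grip_force: 40.0
```

>>> send_rows:
  deltas: "0 0 0 0 0 0 0.4; 0 0 0 0 0 0 0.4; 0 0 0 0 0 0 0.4; 0 0 0 0 0 0 0.4; 0 0 -20 0 0 0 0.4; 0 0 -40 0 0 0 0.4; 0 0 -50 0 0 0 0.4; 0 0 -20 0 0 0 0.4; 0 0 0 0 0 0 0.4; 0 0 0 0 0 0 0.4"

```text
time: 49.8
position: [0.6305, 0.1211, 0.222]
tool_rot: [0.722, 0.692, 0.0, -0.001]
ft_force: [-0.1, 1.4, -0.6]
grip_width: 0.0346
grip_force: 0.0
```

```bash
python3 - <<'E'
from br import *
st()
c=cam("wrist"); fins(c,.034,.056,[.54,.73,.06,.18])
c=cam("top"); save(c,"top3"); fins(c,.034,.056,[.38,.6,-.42,-.3]);fins(c,.034,.056,[.54,.73,.06,.18])
c=cam("scene"); save(c,"scene3")
r=robot.cut_out("scene","lid")[0]; w=c["W"][r["region"]]; print("lid",r["p"],rect(w,.008,.022),"grip",rect(w,.036,.06),np.percentile(w[:,2],99))
plan([([.519,-.1215,.12],90,0,7,.6)])
E
```

```text
t 49.8 pos [0.6305 0.1211 0.222 ] xax [0.044 0.999 0.002] z [-0.002  0.002 -1.   ] q [0.02 0.63 1.45 0.   1.06 0.06] F [-0.1  1.4 -0.6] w 0.0346 0.0
  fin (array([631.6, 119.2]), array([70.3,  9.6]), 87.4) z 0.0465 px [ 325  190   14   95 1289]
  fin (array([ 547.2, -362.4]), array([11. , 72.4]), 0.3) z 0.0454 px [502 224  38   7 222]
  fin (array([ 494.2, -360. ]), array([70.2, 10.3]), 89.0) z 0.046 px [502 251  38   7 217]
  fin (array([ 437.9, -358.4]), array([68.8, 10. ]), 89.6) z 0.0458 px [503 280  38   6 208]
lid 0.83 (array([ 605.8, -120.6]), array([205.5, 202.8]), 0.0) grip (array([ 523.1, -121.7]), array([77.5, 15.7]), 88.6) 0.045284068115441285
-35 -14 7 0 0 -0.4 0.6; -35 -15 7 0 0 -0.3 0.6; -35 -15 7 0 0 -0.4 0.6; -35 -15 7 0 0 -0.3 0.6; -35 -15 7 -0.1 0 -0.4 0.6; -35 -16 7 0 0 -0.3 0.6; -35.3 -15.4 7.8 -0.1 -0.1 -0.4 0.6
```

View pics/scene3.png

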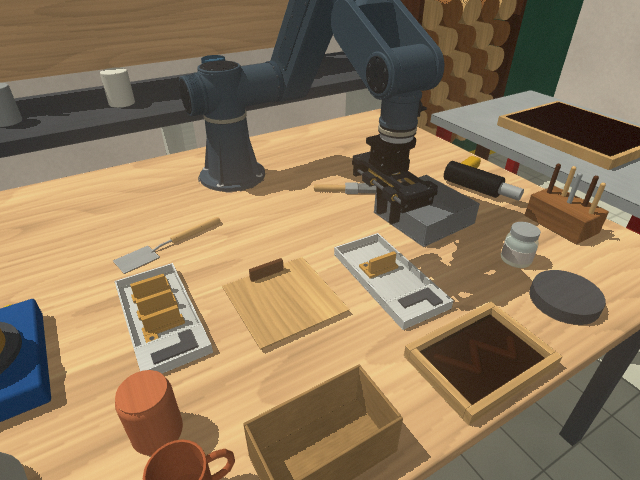

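The scene view shows three brackets in the left tray (155,310), one in the right tray (380,263), the lid flat on the mat (285,300), and no stray bracket. Now I'll pick up the lid.

>>> send_rows:
  deltas: "-35 -14 7 0 0 -0.4 0.6; -35 -15 7 0 0 -0.3 0.6; -35 -15 7 0 0 -0.4 0.6; -35 -15 7 0 0 -0.3 0.6; -35 -15 7 0 0 -0.4 0.6; -35 -16 7 0 0 -0.3 0.6; -35 -15 8 0 0 -0.4 0.6; 0 0 0 0 0 0 0.6"

```text
time: 51.0
position: [0.5189, -0.123, 0.1708]
tool_rot: [0.708, 0.706, -0.0, -0.002]
ft_force: [0.4, 0.8, 0.1]
grip_width: 0.0523
grip_force: 0.0
```

```bash
python3 - <<'E'
from br import *
st()
c=cam("wrist"); r=robot.cut_out("wrist","lid")[0]; w=c["W"][r["region"]]; print("lid",r["p"],rect(w,.008,.022),"grip",rect(w,.036,.06))
plan([([.519,-.1215,.039],90,0,6,.6)])
E
```

```text
t 51.0 pos [ 0.5189 -0.123   0.1708] xax [0.004 1.    0.003] z [-0.003  0.003 -1.   ] q [-0.44  0.59  1.77  0.    0.79 -0.44] F [0.4 0.8 0.1] w 0.0523 0.0
lid 0.82 (array([ 604.5, -121.9]), array([202.1, 204.9]), 90.0) grip (array([ 520.2, -119.1]), array([12. , 74.8]), 0.0)
0 0 14 0 0 0 0.6; 0 0 13 0 0 0 0.6; 0 0 14 0 0 0 0.6; 0 0 13 0 -0.1 0 0.6; 0 0 14 0 0 0 0.6; -0.5 -0.9 13.5 -0.1 -0.1 -0.1 0.6
```

>>> send_rows:
  deltas: "0 0 14 0 0 0 0.6; 0 0 13 0 0 0 0.6; 0 0 14 0 0 0 0.6; 0 0 13 0 -0.1 0 0.6; 0 0 14 0 0 0 0.6; 0 0 13 -0.1 -0.1 0 0.6; 0 0 0 0 0 0 0; 0 0 0 0 0 0 0; 0 0 0 0 0 0 0; 0 0 0 0 0 0 0"

```text
time: 52.35
position: [0.5204, -0.1211, 0.0915]
tool_rot: [0.707, 0.707, 0.0, 0.002]
ft_force: [-0.5, 0.7, 0.3]
grip_width: 0.0203
grip_force: 0.0
```

>>> send_rows:
  deltas: "0 0 0 0 0 0 0; 0 0 0 0 0 0 0; 0 0 0 0 0 0 0; 0 0 0 0 0 0 0; 0 0 0 0 0 0 0; 0 0 -20 0 0 0 0; 0 0 -40 0 0 0 0; 0 0 -45 0 0 0 0; 0 0 -45 0 0 0 0; 0 0 0 0 0 0 0"

```text
time: 53.6
position: [0.5215, -0.1214, 0.2438]
tool_rot: [0.707, 0.707, 0.001, 0.005]
ft_force: [1.1, -0.7, -2.7]
grip_width: 0.0118
grip_force: 40.0
```

```bash
python3 - <<'E'
from br import *
st()
c=cam("scene"); r=robot.cut_out("scene","lid")[0]; w=c["W"][r["region"]]; print("lid",r["p"],rect(w,.13,.185),np.percentile(w[:,2],[5,50,99]))
plan([([.46,.15,.22],92,0,8,0),([.4237,.3542,.21],93.6,0,6,0),([.4237,.3542,.125],93.6,0,5,0)])
E
```

```text
t 53.6 pos [ 0.5215 -0.1214  0.2438] xax [-0.     1.    -0.005] z [ 0.008 -0.005 -1.   ] q [-0.44  0.47  1.71 -0.    0.95 -0.44] F [ 1.1 -0.7 -2.7] w 0.0118 40.004862989299
lid 0.62 (array([0., 0.]), array([0., 0.]), 0.0) [0.00958866 0.0228416  0.04864644]
34 -7 -4 0 0 -0.2 0; 34 -7 -4 0 0 -0.3 0; 34 -7 -4 0 0 -0.2 0; 34 -7 -4 0 0 -0.3 0; 34 -7 -4 0 0 -0.2 0; 34 -7 -4 0 0 -0.3 0; 34 -7 -3 0 0 -0.2 0; 33.3 -6.2 -3.9 0 0.1 -0.3 0; 34 -5 2 0 0 -0.3 0; 34 -5 2 0 0 -0.3 0
34 -4 2 0 0 -0.2 0; 35 -4 1 0 0 -0.3 0; 34 -4 2 0 0 -0.2 0; 34.6 -4.6 1.1 0 0 -0.3 0; 0 0 17 0 0 0 0; 0 0 17 0 0 0 0; 0 0 17 0 0 0 0; 0 0 17 0 0 0 0; 0 0 17 0 0 0 0
```

>>> send_rows:
  deltas: "34 -7 -4 0 0 -0.2 0; 34 -7 -4 0 0 -0.3 0; 34 -7 -4 0 0 -0.2 0; 34 -7 -4 0 0 -0.3 0; 34 -7 -4 0 0 -0.2 0; 34 -7 -4 0 0 -0.3 0; 34 -7 -3 0 0 -0.2 0; 33 -6 -4 0 0.1 -0.3 0; 34 -5 2 0 0 -0.3 0; 34 -5 2 0 0 -0.3 0"

```text
time: 54.95
position: [0.4468, 0.2178, 0.2651]
tool_rot: [0.691, 0.723, -0.002, -0.001]
ft_force: [1.4, 0.0, -1.3]
grip_width: 0.0117
grip_force: 40.0
```

>>> send_rows:
  deltas: "34 -4 2 0 0 -0.2 0; 35 -4 1 0 0 -0.3 0; 34 -4 2 0 0 -0.2 0; 35 -5 1 0 0 -0.3 0; 0 0 17 0 0 0 0; 0 0 17 0 0 0 0; 0 0 17 0 0 0 0; 0 0 17 0 0 0 0; 0 0 0 0 0 0 0"

```text
time: 56.08
position: [0.4222, 0.3528, 0.19]
tool_rot: [0.685, 0.729, -0.004, -0.001]
ft_force: [0.9, -0.0, -1.6]
grip_width: 0.0121
grip_force: 40.0
```

```bash
python3 - <<'E'
from br import *
st()
for n in ("wrist","top","scene"):
  c=cam(n); r=robot.cut_out(n,"lid")[0]; w=c["W"][r["region"]&(c["depth"]>0)]; w=w[w[:,2]>.07]; z=np.median(w[:,2]); print(n,r["p"],z,rect(w,z-.008,z+.008))
  m=abs(w[:,2]-z)<.008; k=np.linalg.lstsq(np.c_[w[m][:,:2],np.ones(m.sum())],w[m][:,2],rcond=None)[0]; print("slope",np.degrees(k[:2]))
  if n=="top":
    r=robot.cut_out(n,"tub")[0]; w=c["W"][r["region"]&(c["depth"]>0)]; print("tub",r["p"],rect(w,.055,.07))
save(c,"scene4")
plan([([.4237,.3542,.125],93.6,0,1,0),([.4237,.3542,.108],93.6,0,4,0)])
E
```

```text
t 56.08 pos [0.4222 0.3528 0.19  ] xax [-0.063  0.998 -0.003] z [-0.006 -0.004 -1.   ] q [ 0.49  0.57  1.71 -0.    0.87  0.43] F [ 0.9 -0.  -1.6] w 0.0121 40.00522070098668
wrist 0.66 0.11269378126176277 (array([485.8, 377.3]), array([165.7, 159.6]), 3.7)
slope [-0.52834828 -0.12622938]
top 0.88 0.11485633068659505 (array([507.2, 359.6]), array([205., 203.]), 3.5)
slope [-0.2159796   0.07191406]
tub 0.8 (array([490.5, 275. ]), array([ 86.3, 217.1]), 67.6)
scene 0.78 0.11691051723802001 (array([511.3, 360.4]), array([206.7, 209. ]), 3.5)
slope [-0.15007748  0.16771336]
0.2 -0.9 18 0.1 0 0 0; 0 0 4 0 0 0 0; 0 0 4 0 0 0 0; 0 0 4 0 0 0 0; -0.1 0 5 0 0 0 0
```

>>> send_rows:
  deltas: "1 0 8 0.2 0 0 0; 0 0 6 0.1 0 0 0; 0 0 5 0 0 0 0; 0 0 5 0 0 0 0; 0 0 5 0 0 0 0; 0 0 4 0 0 0 0; 0 0 4 0 0 0 0; 0 0 3 0 0 0 0; 0 0 2 0 0 0 0; 0 0 0 0 0 0 0"

```text
time: 57.68
position: [0.4241, 0.3549, 0.1513]
tool_rot: [0.685, 0.729, -0.002, -0.001]
ft_force: [0.8, 0.4, -1.1]
grip_width: 0.0116
grip_force: 40.0
```

```bash
python3 - <<'E'
from br import *
st()
for n in ("top","scene"):
  c=cam(n); r=robot.cut_out(n,"lid")[0]; w=c["W"][r["region"]&(c["depth"]>0)]; w=w[w[:,2]>.05]; z=np.median(w[:,2]); print(n,r["p"],z,rect(w,z-.008,z+.008))
  m=abs(w[:,2]-z)<.008; k=np.linalg.lstsq(np.c_[w[m][:,:2],np.ones(m.sum())],w[m][:,2],rcond=None)[0]; print("slope",np.degrees(k[:2]))
E
```

```text
t 57.67 pos [0.4241 0.3549 0.1513] xax [-0.063  0.998 -0.   ] z [-0.004 -0.    -1.   ] q [0.49 0.64 1.73 0.   0.78 0.43] F [ 0.8  0.4 -1.1] w 0.0116 40.00502964947373Traceback (most recent call last):
  File "<stdin>", line 4, in <module>
IndexError: list index out of range
```

Lid is free so far and about 5 mm above the seat. I'll lower it to contact.

>>> send_rows:
  deltas: "0 0 2 0 0 0 0; 0 0 1 0 0 0 0; 0 0 1 0 0 0 0; 0 0 1 0 0 0 0; 0 0 0 0 0 0 0"

```text
time: 58.4
position: [0.4242, 0.355, 0.1466]
tool_rot: [0.684, 0.729, -0.001, -0.001]
ft_force: [-1.1, 0.4, 0.5]
grip_width: 0.0118
grip_force: 40.0
```

```bash
python3 - <<'E'
from br import *
st()
for n in ("top","scene"):
  c=cam(n); rr=robot.cut_out(n,"lid_grip")+robot.cut_out(n,"lid")
  for r in rr[:2]:
    w=c["W"][r["region"]&(c["depth"]>0)]; w=w[w[:,2]>.05]
    if len(w)<200: continue
    z=np.median(w[:,2]); print(n,r["p"],z,rect(w,z-.008,z+.008))
    m=abs(w[:,2]-z)<.008; k=np.linalg.lstsq(np.c_[w[m][:,:2],np.ones(m.sum())],w[m][:,2],rcond=None)[0]; print("slope",np.degrees(k[:2]))
E
```

```text
t 58.4 pos [0.4242 0.355  0.1466] xax [-0.063  0.998  0.   ] z [-0.003 -0.    -1.   ] q [0.49 0.65 1.73 0.   0.77 0.43] F [-1.1  0.4  0.5] w 0.0118 40.01234805677086
top 0.83 0.0695166823756369 (array([507.4, 360.8]), array([204.4, 202.6]), 3.3)
slope [-0.0646624   0.03427841]
top 0.91 0.06951678232226978 (array([507.4, 360. ]), array([204.4, 201.1]), 3.3)
slope [-0.06431093  0.03571328]
scene 0.86 0.06977660153846081 (array([511.6, 360.1]), array([207.1, 206.6]), 3.5)
slope [-0.22021773  0.04952301]
```

Seated at the right height and level. Releasing.

>>> send_rows:
  deltas: "0 0 0 0 0 0 0.5; 0 0 0 0 0 0 0.5; 0 0 0 0 0 0 0.5; 0 0 0 0 0 0 0.5; 0 0 0 0 0 0 0.5; 0 0 -15 0 0 0 0.5; 0 0 -40 0 0 0 0.5; 0 0 -50 0 0 0 0.5; -60 0 0 0 0 0 0.5; -60 0 0 0 0 0 0.5"

```text
time: 59.95
position: [0.4325, 0.2346, 0.2534]
tool_rot: [0.684, 0.73, 0.0, -0.0]
ft_force: [0.4, -0.4, 0.6]
grip_width: 0.0437
grip_force: 0.0
```

>>> send_rows:
  deltas: "-50 0 0 0 0 0 0.5; -50 0 0 0 0 0 0.5; 0 0 0 0 0 0 0.5; 0 0 0 0 0 0 0.5"

```text
time: 60.45
position: [0.4385, 0.1356, 0.2521]
tool_rot: [0.685, 0.729, -0.001, -0.001]
ft_force: [1.0, 0.3, 0.7]
grip_width: 0.0437
grip_force: 0.0
```

```bash
python3 - <<'E'
from br import *
st()
for n in ("top","scene"):
  c=cam(n); r=robot.cut_out(n,"lid")[0]
  w=c["W"][r["region"]&(c["depth"]>0)]; w=w[w[:,2]>.05]
  z=np.median(w[:,2]); print(n,r["p"],z,rect(w,z-.006,z+.006))
  m=abs(w[:,2]-z)<.006; k=np.linalg.lstsq(np.c_[w[m][:,:2],np.ones(m.sum())],w[m][:,2],rcond=None)[0]; print("slope",np.degrees(k[:2]))
  save(c,n+"5")
  fins(c,.034,.056,[.38,.6,-.42,-.3]);fins(c,.034,.056,[.54,.73,.06,.18])
E
```

```text
t 60.45 pos [0.4385 0.1356 0.2521] xax [-0.062  0.998  0.   ] z [-0.003  0.    -1.   ] q [ 0.06  0.37  1.88  0.    0.9  -0.01] F [1.  0.3 0.7] w 0.0437 0.0
top 0.79 0.06952763608919778 (array([507.2, 361.2]), array([204.6, 202.6]), 3.5)
slope [-0.01293147  0.00485198]
  fin (array([ 547.4, -362. ]), array([10.8, 72.1]), 0.4) z 0.0454 px [502 224  38   7 222]
  fin (array([ 494.1, -359.3]), array([70.4, 10.2]), 89.3) z 0.0458 px [502 251  38   7 214]
  fin (array([ 437.9, -358.4]), array([69. , 10.3]), 89.2) z 0.0455 px [502 280  39   7 212]
  fin (array([629.1, 120.6]), array([69. , 10.4]), 87.7) z 0.0455 px [257 179  36   8 226]
scene 0.56 0.06960718487178144 (array([510.9, 360.9]), array([206.2, 206.5]), 3.4)
slope [-0.11221606  0.0610367 ]
  fin (array([ 442.4, -359.8]), array([69.9, 14.8]), 89.7) z 0.0439 px [130 274  36  18 254]
  fin (array([ 498.1, -360.6]), array([69.7, 13.6]), 88.4) z 0.0434 px [136 289  37  19 289]
  fin (array([ 551.5, -362.2]), array([12.6, 69.2]), 0.0) z 0.0443 px [141 305  38  20 301]
  fin (array([633.6, 120.2]), array([70.9, 12.8]), 88.1) z 0.0444 px [369 251  27  16 187]
```

View pics/scene5.png

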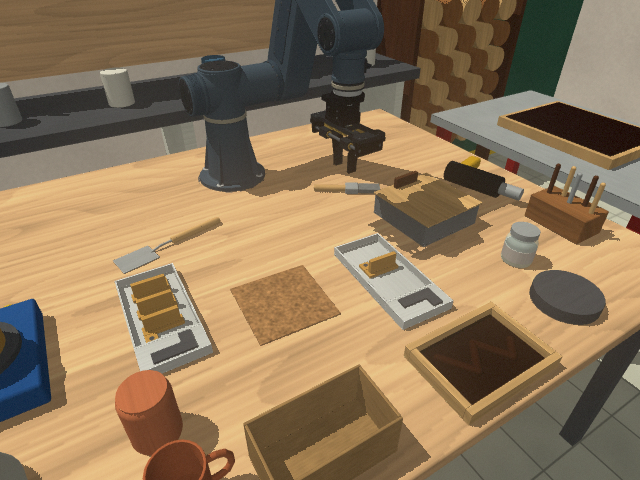

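The lid is seated on the tub (428,205), the brackets are in their trays, and the gripper is clear. Handing in.

```bash
python3 -c "from rig import robot; print(robot.hand_in())"
```

```text
the job is handed in; nothing more can be done
None
```

I handed the job in at about 60 s: the three left brackets and one right bracket lie fin up in their trays, the lid is back on the empty tub level and at seated height, and I never went near the brush or scraper; hand-in returned no verdict.

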